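# Lock an optic mould into its bench stand

### The job

Lock the brass optic mould down in its stand, so that it cannot come up with the glass: drop the three pins of the handled clamp ring through the stand's three slots so that the ring sits level on the mould, then turn the handle clockwise (seen from above) until the ramps have cammed up firmly tight and hold by themselves. Do not force it beyond firmly tight, and leave the things lying about where they are. Let go of the ring at the end.

Things in the scene. Friction and masses are not known exactly. Their poses are not given: they have to be found in the camera images.
- clamp_ring: Steel clamp ring with a handle, 0.36 kg (+-20 %), lying flat on the worktop. Origin: centre of its flat underside; z up along the ring's axis, x along the handle. Flange 88 mm across and 14 mm thick, neck 72 mm across up to z = 45 mm, bore 50 mm. Balance point about 10 mm from the axis towards the handle.
- pin (a point): Tip of the bayonet pin straight under the handle, 54 mm from the ring's axis at z = 5 mm. There are three such round radial pins, 8 mm thick, at 0, 120 and 240 degrees from the ring's x.
- handle_bar (a point): Point on the handle's steel bar, at (84, 0, 38) mm in the ring's frame. The bar is 16 mm wide, z = 32 to 44 mm, from the neck to x = 97 mm. Gripped at this point, the fingers stay outside the stand's head when the ring is in the stand.
- handle_grip (a point): Middle of the wooden handle grip, at (138, 0, 38) mm in the ring's frame. The grip is 22 mm wide, z = 28 to 48 mm, from x = 97 to 179 mm. Fingers set 30 mm apart can straddle it and push it round. Firmly tight means a sideways push here of about 8 N (6 to 10) while it still creeps round; the push fades once you stop, but the ring jams and stays. Below 5 N it is still loose, above 13 N overdone.
- mould_stand: Steel mould stand bolted to the worktop, foot 144 mm across. Origin: centre of its underside, z up. Three columns carry a bayonet head with three slots centred at 0, 120 and 240 degrees from x. The ring drops in when its handle points along any one of the three, with about 2 mm play sideways and 4 degrees in turn. Anticlockwise a stop blocks the pins.
- head (a point): Centre of the stand's bayonet head at its top edge, z = 98 mm in the stand's frame. The rim is 128 mm across outside and 112 mm inside; three lugs reach in to a bore of 94 mm, their flat tops at z = 96.5 mm. Slots between the lugs are 18 degrees wide.
- ramp_start (a point): Where a lug's ramp begins: on its underside at the clockwise edge of the slot on the stand's x axis, 52 mm from the axis, z = 86 mm. From here the underside falls 0.16 mm per degree of clockwise turn (seen from above) over 75 degrees; the other two lugs are alike.
- optic_mould: Brass dip mould, 0.62 kg, 64 mm across, 56 mm tall, standing loose in a cup in the stand; origin: centre of its underside, z up. The ring's underside comes to rest on its rim. The cup is sprung downward (12 N per mm) and set to a different height each time, 15 to 21 mm above the stand's underside, so the pins meet the ramps after 10 to 55 degrees of turn.
- wax_block: Yellow wax block, 43x64x26 mm, loose bystander; origin: centre of its underside.
- kiln_meter: Hand-held kiln thermometer, 133x68x28 mm, loose bystander; origin: centre of its underside.
- flat_file: Flat file with a wooden handle, 26x255x26 mm, loose bystander; origin: centre of its underside.
- tape_roll: Roll of tape, 67 mm across, 19 mm high, loose bystander; origin: centre of its underside.
There are look-alikes about, which are no part of the job. What is shaped like the optic_mould but pink or purple is not meant.

How it is judged:
On the way:
1. the ring sits level on the mould with its pins down through the slots (z of clamp_ring in the frame of mould_stand below 0.08 m and horizontal distance between clamp_ring and mould_stand below 0.006 m and angle between clamp_ring's own z axis and vertical below 0.08 rad), for 0.2 s.
At the end, for the whole second after the job is handed in: Released and at rest, the ring sits level in the stand (axes within 6 mm, tilt under 0.06 rad) and its ramps hold it down on the upright mould with 18 to 42 N (contact force between clamp_ring and optic_mould between 18 and 42 N and horizontal distance between clamp_ring and mould_stand below 0.006 m and angle between each of clamp_ring, optic_mould's own z axis and vertical below 0.06 rad and linear speed of clamp_ring below 0.01 m/s); the robot touches nothing.
It fails at once if the mould is pressed with more than 60 N (contact force between clamp_ring and optic_mould above 60 N).
It fails at once if a thing lying about is pushed more than 20 mm (distance of any of wax_block, kiln_meter, flat_file, tape_roll from where it was at the start of the episode above 0.02 m).
It also fails if it takes over 58 s, if anything falls off the work surface, if the arm or the gripper's body presses on something with over 40 N, if the wrist force passes 120 N, or if a joint passes its speed limit or range.

### The arm

A 6-joint arm with a two-finger parallel gripper is mounted at the origin on a cart in front of the work surface, level with it; the furniture and walls round the work are solid. World frame = base frame: x ahead of the robot, y to its left, z up, the work surface at z = 0. Lengths are in m, angles in rad, forces in N, time in s.
With the tool pointing down it reaches from about 0.375 to 0.925 m from the base axis. Payload 5.7 kg.
Tool frame: the origin (TCP) lies at the very end of the fingers, on their centre line; the grasp point (between the pads) lies 19 mm behind it; y points along the fingers, z is the direction in which the jaws open and shut, and the axes are right-handed (so a half turn about y gives the same grasp; the last joint's range is limited). The gripper opens to 88 mm and grips with 3 to 60 N. Pads are 20 mm wide; open, the fingers measure 115 mm over their backs; the gripper's body (75 mm by 178 mm) begins 61 mm behind the grasp point.
Start: joints at [1.165, 0.359, 1.51, -0, 1.272, -0.115], TCP at [0.172, 0.575, 0.184] pointing down, gripper open.
Joint ranges: [-2.97, 2.97], [-1.01, 2.36], [0.21, 2.38], [-0.96, 4.11], [0.2, 2.71], [-2.98, 2.98]. Speed limits (rad/s): [2.39, 2.39, 3.14, 3.14, 3.14, 3.14].

### API

Orientations are given as a unit quaternion [w, x, y, z].
In Python, from rig import ctrl gives the robot as it stands. The module is installed in compiled form; this text tells all that it offers.
- The arm moves only by the tool play_rows, never from a script. Its argument "commands" is a list of rows, each an object with "hand": the opening, from 0 (shut) to 1 (fully open); "delta_pos": the shift along the tool's x, y, z in m, a list of three; "rotation": the turn, a rotation vector about the tool's x, y, z in rad, a list of three. In form: [{"hand": hand, "delta_pos": [dx, dy, dz], "rotation": [rx, ry, rz]}, ...]. A call has 1 to 12 rows; each row shifts and turns the pose as measured when the row begins, along the tool's axes as they then stand; what a row does not reach is not made up. A row lasts 1/8 s, in which the tool goes at most 62.5 mm and 10.7 degrees, less where a joint would pass 70% of its speed; a pose out of reach is approached as far as the arm can. A call with a gripper value outside its range is refused whole. The fingers move at their own pace and stop on an object; "squeeze" is the grip in N (left out, the last holds). Time passes only in rows, so rows that do not move let the fingers close. It gives the time, the measured TCP pose, the force and the opening at its end, in the units of the state.
- ctrl.state(): the state, without advancing time (a new reading comes with each control period).
- ctrl.capture(name): name is "scene" or "top" or "wrist"; returns the picture (384x512x3 uint8, blue, green, red); there is no depth.
- ctrl.get_calibration(name): a dict with "fx", "fy", "cx", "cy" (pixels), "rvec" (rotation vector, rad) and "tvec" (3), from world to camera coordinates, as OpenCV has them; the wrist camera has in their place "tool_from_camera" (4x4, takes a point from camera to tool coordinates, whose origin is the TCP and whose axes are the tool frame's). Camera axes: x right, y down, z forward; pixel columns grow to the right and rows downward; lengths in m; the calibration is good to about 2 mm. A picture is of the moment at which its call begins: read the wrist's pose just before it. get_calibration takes no time and is no camera call.
- ctrl.hand_in(): hands the job in, once; it reports no verdict.
The state is a dict: "t": time; "joint_pos": joint angles; "dq": joint speeds; "tau": joint torques, N m; "ee_pos": TCP position; "ee_rot": TCP orientation; "wrist_force": force on the tool from outside, world axes, zero at the start; "wrist_torque": the same for the moment, N m; "grip_width": opening from 0.0 (shut) to 1.0 (fully open).
Only numpy, scipy, OpenCV 4.12 (cv2) and the standard library are available. Lean on these libraries where they do the work, as an engineer would, in place of code of your own. Each camera call takes 0.05 s, during which the arm holds its last target.

## Working session

There is one attempt and no reset: what is moved stays moved. The work goes in short steps, Python scripts to look and compute and a tool call to move; the robot and the scene stay as the last step left them, time stands still between calls to the robot, and variables do not carry over. Pictures are saved under pics/ and viewed, and the job is handed in when it is done.

Besides the shell and the picture viewer there is one more tool, called after "Emit:" as name(argument=value, ...), one argument or row to a line, values as JSON. play_rows: Moves the arm, as the interface text tells. Its arguments: {"type":"object","properties":{"commands":{"type":"array"},"squeeze":{"type":"number"}},"required":["commands"]}

```bash
mkdir -p pics; ls
python3 - <<'E'
from rig import ctrl
import cv2
for n in ("scene","top"):
    cv2.imwrite(f"pics/{n}0.png",ctrl.capture(n)); print(n,ctrl.get_calibration(n))
print(ctrl.get_calibration("wrist")); print(ctrl.state())
E
```

```text
pics
scene {'fx': 365.7096167931034, 'fy': 365.7096167931034, 'cx': 256.81373972061476, 'cy': 189.05006635826956, 'rvec': array([ 2.30384524, -0.88256524,  0.31965632]), 'tvec': array([-0.37780473,  0.30772446,  0.82126413])}
top {'fx': 416.89645835265515, 'fy': 416.89645835265515, 'cx': 258.4709957376807, 'cy': 182.2608340617187, 'rvec': array([ 2.12305776, -2.15873752,  0.15402038]), 'tvec': array([0.02044743, 0.54165656, 1.42246602])}
{'fx': 277.8612787747111, 'fy': 277.8612787747111, 'cx': 259.5226331568853, 'cy': 189.6689561668117, 'tool_from_camera': array([[-6.79920497e-04,  9.61069497e-01,  2.76305917e-01,
        -7.61737750e-02],
       [-2.10764611e-04, -2.76306112e-01,  9.61069658e-01,
        -2.02228985e-01],
       [ 9.99999747e-01,  5.95215451e-04,  3.90425628e-04,
        -4.18929516e-04],
       [ 0.00000000e+00,  0.00000000e+00,  0.00000000e+00,
         1.00000000e+00]])}
{'t': 0.1, 'joint_pos': array([ 1.16492455e+00,  3.59416104e-01,  1.51131844e+00, -8.49884984e-06,
        1.27251897e+00, -1.15105847e-01]), 'dq': array([-0.00091245, -0.00213027, -0.00350057,  0.00133454, -0.00092743,
        0.00098943]), 'tau': array([ 2.17126653e-04, -5.16350663e+01, -2.71406507e+01,  6.74129510e-02,
        2.78267206e-02, -5.79755397e-05]), 'ee_pos': array([0.17175052, 0.57417032, 0.18330596]), 'ee_rot': array([-0.69907891,  0.70021517, -0.10258707,  0.10229015]), 'wrist_force': array([ 2.81972679e-04, -1.18443447e+00,  2.63013019e-01]), 'wrist_torque': array([ 0.02667763, -0.04148503,  0.00400305]), 'grip_width': 1.0010369272116726}
```

View pics/scene0.png

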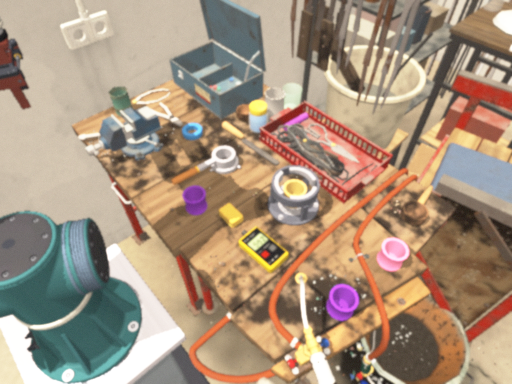

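View pics/top0.png

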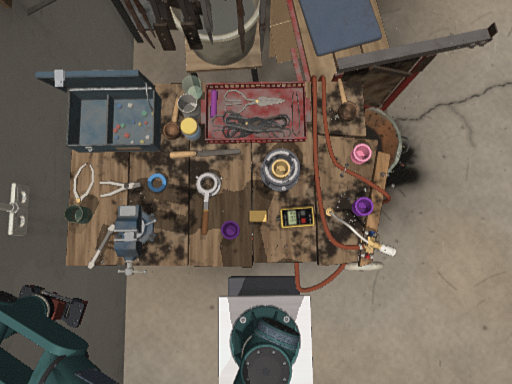

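```bash
cat > h.py <<'E'
import numpy as np, cv2
from rig import ctrl
from scipy.spatial.transform import Rotation as R
def rq(q): return R.from_quat([q[1],q[2],q[3],q[0]])
def cam(n,st=None):
    c=ctrl.get_calibration(n); K=np.array([[c['fx'],0,c['cx']],[0,c['fy'],c['cy']],[0,0,1]])
    if n=='wrist':
        T=np.eye(4); T[:3,:3]=rq(st['ee_rot']).as_matrix(); T[:3,3]=st['ee_pos']
        M=T@c['tool_from_camera']; return K,M[:3,:3],M[:3,3]
    Rm=cv2.Rodrigues(np.array(c['rvec']))[0]; return K,Rm.T,-Rm.T@np.array(c['tvec'])
def ray(cm,p,z):
    K,Rm,o=cm; p=np.atleast_2d(np.array(p,float)); d=(Rm@np.linalg.inv(K)@np.c_[p,np.ones(len(p))].T).T
    return o+d*((z-o[2])/d[:,2])[:,None]
def proj(cm,X):
    K,Rm,o=cm; u=(K@Rm.T@(np.atleast_2d(X)-o).T).T; return u[:,:2]/u[:,2:]
E
python3 - <<'E'
from h import *
im=cv2.imread('pics/top0.png'); c=cam('top'); print(c[2])
for n,p,z in (('ring',(208,184),.04),('grip end',(206,233),.038),('head',(281,170),.098),('mould',(282,169),.08),('file',(205,153),0.02),('wax',(258,216),.026),('meter',(297,217),.028),('tape',(157,183),.019),('purple',(230,230),.05)):
    print(n,ray(c,p,z)[0].round(3))
a=cv2.resize(im[130:260,150:350],None,fx=4,fy=4,interpolation=cv2.INTER_CUBIC);cv2.imwrite('pics/top0z.png',a)
E
```

```text
[0.32388171 0.00459151 1.48737993]
ring [0.539 0.189 0.04 ]
grip end [0.368 0.196 0.038]
head [ 0.574 -0.066  0.098]
mould [ 0.581 -0.07   0.08 ]
file [0.655 0.202 0.02 ]
wax [0.425 0.015 0.026]
meter [ 0.419 -0.121  0.028]
tape [0.549 0.373 0.019]
purple [0.377 0.112 0.05 ]
```

View pics/top0z.png

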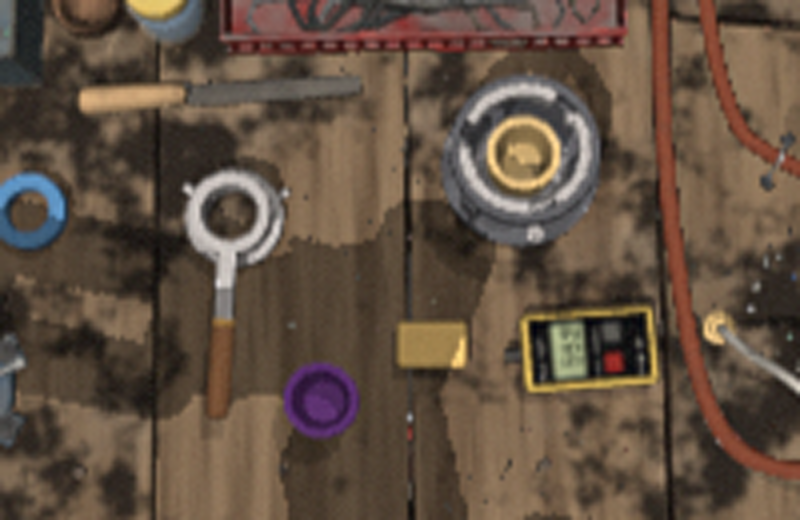

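Run:
```python
from h import *
s=ctrl.state(); M=rq(s['ee_rot']).as_matrix(); print(M.round(3))
```

```text
[[ 0.958 -0.001  0.287]
 [-0.287 -0.002  0.958]
 [-0.    -1.    -0.002]]
```

Emit:
play_rows(
  commands=[
    {"hand": 1,"delta_pos": [0,0,0],"rotation": [0,-0.128,0]},
    {"hand": 1,"delta_pos": [0,0,0],"rotation": [0,-0.128,0]},
    {"hand": 1,"delta_pos": [0.037,0,-0.0465],"rotation": [0,0,0]},
    {"hand": 1,"delta_pos": [0.037,0,-0.0465],"rotation": [0,0,0]},
    {"hand": 1,"delta_pos": [0.037,0,-0.0465],"rotation": [0,0,0]},
    {"hand": 1,"delta_pos": [0.037,0,-0.0465],"rotation": [0,0,0]},
    {"hand": 1,"delta_pos": [0.037,0,-0.0465],"rotation": [0,0,0]},
    {"hand": 1,"delta_pos": [0.037,0,-0.0465],"rotation": [0,0,0]},
    {"hand": 1,"delta_pos": [0.037,0,-0.0465],"rotation": [0,0,0]},
    {"hand": 1,"delta_pos": [0.037,0,-0.0465],"rotation": [0,0,0]},
    {"hand": 1,"delta_pos": [0,0,0],"rotation": [0,0,0]},
  ],
)

```text
t: 1.48
ee_pos: [0.4659, 0.183, 0.1807]
ee_rot: [-0.706, 0.708, -0.009, 0.008]
wrist_force: [-0.4, 0.4, -0.1]
grip_width: 1.0
```

```bash
cat >> h.py <<'E'
def shot(fn):
    s=ctrl.state(); im=ctrl.capture('wrist'); cv2.imwrite(fn,im); return s,im
def rep(s=None):
    s=s or ctrl.state(); M=rq(s['ee_rot']).as_matrix()
    print('t',round(s['t'],2),'pos',s['ee_pos'].round(4),'yaw',np.degrees(np.arctan2(M[1,0],M[0,0])).round(2),'ydir',M[:,1].round(3),'F',s['wrist_force'].round(2),'T',s['wrist_torque'].round(2),'w',round(s['grip_width'],3),'q',s['joint_pos'].round(2))
E
python3 - <<'E'
from h import *
s,im=shot('pics/w1.png'); rep(s)
np.save('w1.npy',np.r_[s['ee_pos'],s['ee_rot']])
E
```

```text
t 1.48 pos [0.4659 0.183  0.1807] yaw -1.32 ydir [-0.001 -0.004 -1.   ] F [-0.45  0.41 -0.1 ] T [ 0.07 -0.03  0.03] w 1.0 q [ 0.24  0.22  1.72 -0.    1.2  -1.31]
```

View pics/w1.png

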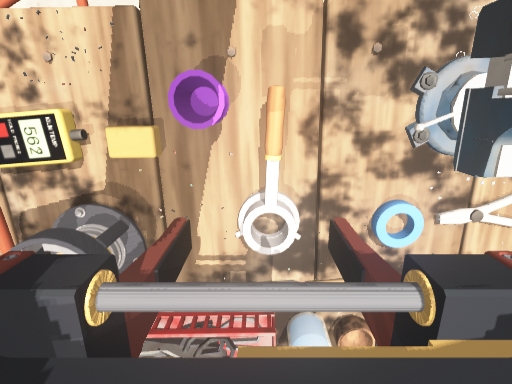

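Run:
```python
from h import *
im=cv2.imread('pics/w1.png'); v=np.load('w1.npy'); c=cam('wrist',dict(ee_pos=v[:3],ee_rot=v[3:]))
cv2.imwrite('pics/w1z.png',cv2.resize(im[75:275,220:330],None,fx=5,fy=3*1.0,interpolation=cv2.INTER_CUBIC) if 0 else cv2.resize(im[80:265,215:325],None,fx=3.2,fy=3.2,interpolation=cv2.INTER_CUBIC))
hsv=cv2.cvtColor(im,cv2.COLOR_BGR2HSV)
m=((hsv[...,1]<60)&(hsv[...,2]>150)).astype(np.uint8); m[:, :225]=0;m[:,315:]=0;m[:150]=0;m[262:]=0
# bar rows
for r in range(160,192,4):
    x=np.where(m[r])[0]; 
    if len(x): print(r,x.min(),x.max(),len(x), ray(c,((x.min()+x.max())/2,r),.044).round(4)[0])
g=((hsv[...,0]<22)&(hsv[...,1]>110)&(hsv[...,2]>120)).astype(np.uint8)
for r in range(85,165,8):
    x=np.where(g[r,255:295])[0]+255
    if len(x): print('g',r,x.min(),x.max(),len(x), ray(c,((x.min()+x.max())/2,r),.042).round(4)[0])
for r in range(150,162): print(r,hsv[r,272],end=' ')
```

```text
160 267 278 12 [0.4493 0.1987 0.044 ]
164 266 278 13 [0.4543 0.198  0.044 ]
168 266 278 13 [0.4593 0.198  0.044 ]
172 266 278 13 [0.4644 0.1979 0.044 ]
176 266 278 13 [0.4695 0.1979 0.044 ]
180 266 278 13 [0.4746 0.1978 0.044 ]
184 265 277 13 [0.4798 0.1965 0.044 ]
188 265 277 13 [0.485  0.1964 0.044 ]
g 85 275 277 3 [0.3625 0.2036 0.042 ]
g 93 268 284 10 [0.3712 0.2036 0.042 ]
g 101 267 285 12 [0.3801 0.2035 0.042 ]
g 109 266 284 12 [0.389  0.2023 0.042 ]
g 117 266 283 6 [0.3981 0.2016 0.042 ]
g 125 266 282 6 [0.4074 0.2009 0.042 ]
g 133 266 282 6 [0.4168 0.2009 0.042 ]
g 141 265 282 6 [0.4263 0.2002 0.042 ]
g 149 265 281 5 [0.436  0.1995 0.042 ]
g 157 265 281 2 [0.4459 0.1994 0.042 ]
150 [ 22  89 254] 151 [ 22  89 254] 152 [ 22  91 254] 153 [ 21  91 254] 154 [ 22  91 254] 155 [ 24  88 254] 156 [ 30  45 255] 157 [ 30  40 255] 158 [ 30  39 255] 159 [ 30  36 255] 160 [ 29  41 255] 161 [ 17  22 248]
```

View pics/w1z.png

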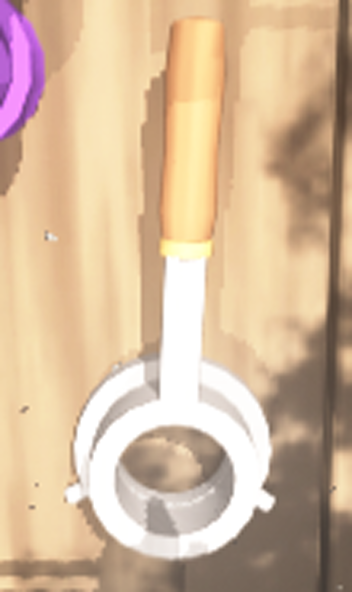

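Run:
```python
from h import *
im=cv2.imread('pics/w1.png'); v=np.load('w1.npy'); c=cam('wrist',dict(ee_pos=v[:3],ee_rot=v[3:]))
print(ray(c,[(270.3,229.4),(272.5,159.5),(275,85.5)],.045).round(4))
# bore: pins at z=5
print('pins',ray(c,[(215+72/3.2,80+495/3.2),(215+268/3.2,80+503/3.2)],.005).round(4))
for ctr in [(.5425,.194),(.5445,.194),(.5465,.194)]:
  t=np.linspace(0,2*np.pi,60); P=[]
  for rad,z in((.036,.045),(.044,.014),(.025,.045)):
    p=proj(c,np.c_[ctr[0]+rad*np.cos(t),ctr[1]+rad*np.sin(t),0*t+z]); print(ctr,rad,z,((p.min(0)-[215,80])*3.2).round(0),((p.max(0)-[215,80])*3.2).round(0))
```

```text
[[0.5414 0.1949 0.045 ]
 [0.4485 0.1986 0.045 ]
 [0.3632 0.2023 0.045 ]]
pins [[0.5669 0.1472 0.005 ]
 [0.5728 0.2381 0.005 ]]
(0.5425, 0.194) 0.036 0.045 [ 88. 398.] [262. 559.]
(0.5425, 0.194) 0.044 0.014 [ 74. 357.] [271. 541.]
(0.5425, 0.194) 0.025 0.045 [114. 424.] [236. 535.]
(0.5445, 0.194) 0.036 0.045 [ 88. 403.] [262. 563.]
(0.5445, 0.194) 0.044 0.014 [ 74. 361.] [271. 545.]
(0.5445, 0.194) 0.025 0.045 [114. 428.] [236. 540.]
(0.5465, 0.194) 0.036 0.045 [ 88. 407.] [262. 567.]
(0.5465, 0.194) 0.044 0.014 [ 75. 366.] [271. 548.]
(0.5465, 0.194) 0.025 0.045 [115. 433.] [235. 544.]
```

Emit:
play_rows(
  commands=[
    {"hand": 1,"delta_pos": [0.028,-0.004,-0.049],"rotation": [0,0,0]},
    {"hand": 1,"delta_pos": [0.028,-0.004,-0.049],"rotation": [0,0,0]},
    {"hand": 1,"delta_pos": [0.028,-0.004,-0.049],"rotation": [0,0,0]},
    {"hand": 1,"delta_pos": [0.028,-0.004,-0.049],"rotation": [0,0,0]},
    {"hand": 1,"delta_pos": [0.028,-0.004,-0.049],"rotation": [0,0,0]},
    {"hand": 1,"delta_pos": [0,0,0],"rotation": [0,0,0]},
    {"hand": 1,"delta_pos": [0,0,0],"rotation": [0,0,0]},
  ],
)

```text
t: 2.4
ee_pos: [0.598, -0.0567, 0.1982]
ee_rot: [0.708, -0.706, 0.007, 0.001]
wrist_force: [-0.3, 0.3, -0.1]
grip_width: 1.001
```

Run:
```python
from h import *
s,im=shot('pics/w2.png'); rep(s)
np.save('w2.npy',np.r_[s['ee_pos'],s['ee_rot']])
```

```text
t 2.4 pos [ 0.598  -0.0567  0.1982] yaw -0.48 ydir [-0.01   0.002 -1.   ] F [-0.33  0.3  -0.14] T [-0.04  0.02 -0.04] w 1.001 q [-0.21  0.35  1.48  0.    1.32 -1.77]
```

View pics/w2.png

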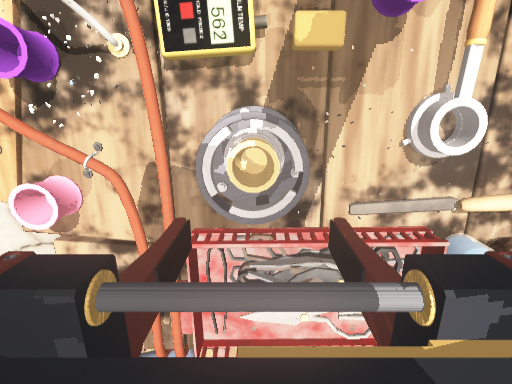

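Run:
```python
from h import *
im=cv2.imread('pics/w2.png')
cv2.imwrite('pics/w2z.png',cv2.resize(im[100:230,185:325],None,fx=4.5,fy=4.5,interpolation=cv2.INTER_CUBIC))
```

```text
(no output)
```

View pics/w2z.png

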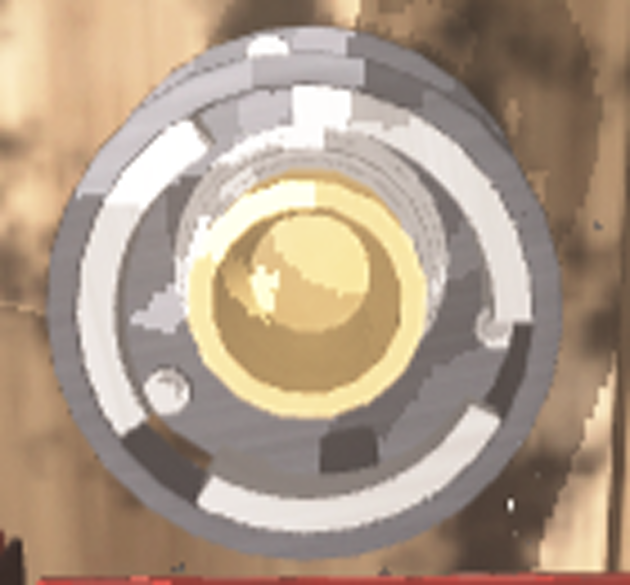

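Run:
```python
from h import *
v=np.load('w2.npy'); c=cam('wrist',dict(ee_pos=v[:3],ee_rot=v[3:]))
px=lambda L:np.array(L,float)/4.5+[185,100]
def fit(L,z):
    P=ray(c,px(L),z)[:,:2]; A=np.c_[2*P,np.ones(len(P))]; s=np.linalg.lstsq(A,(P**2).sum(1),rcond=None)[0]
    return s[:2].round(4), np.sqrt(s[2]+s[:2]@s[:2]).round(4)
print('outer',fit([(49,303),(560,303),(305,558),(120,490),(490,485),(80,195),(540,215)],.098))
print('inner rim',fit([(78,300),(531,320),(310,530),(125,432),(200,498),(487,410),(200,127),(500,405)],.0965))
print('mould outer',fit([(189,300),(427,300),(307,419),(307,172)],.072),fit([(189,300),(427,300),(307,419),(307,172)],.078))
ctr=fit([(49,303),(560,303),(305,558),(120,490),(490,485),(80,195),(540,215)],.098)[0]
for p in [(125,432),(200,498),(165,405),(235,468),(531,322),(487,410),(505,370),(205,128),(208,150),(293,88),(293,118),(352,95),(352,120)]:
    q=ray(c,px(p),.0965)[0,:2]-ctr; print(p,np.hypot(*q).round(4),np.degrees(np.arctan2(q[1],q[0])).round(1))
```

```text
outer (array([ 0.5874, -0.0642]), np.float64(0.063))
inner rim (array([ 0.5869, -0.0646]), np.float64(0.0543))
mould outer (array([ 0.5858, -0.0638]), np.float64(0.0326)) (array([ 0.5847, -0.0636]), np.float64(0.032))
(125, 432) 0.0538 -58.9
(200, 498) 0.0534 -31.2
(165, 405) 0.0412 -59.8
(235, 468) 0.0419 -26.0
(531, 322) 0.0563 89.9
(487, 410) 0.0512 63.7
(505, 370) 0.0517 76.2
(205, 128) 0.0529 -154.2
(208, 150) 0.0481 -152.1
(293, 88) 0.0568 -178.1
(293, 118) 0.0499 -177.7
(352, 95) 0.0563 167.7
(352, 120) 0.0507 166.3
```

Run:
```python
from h import *
im=cv2.imread('pics/w2.png');v=np.load('w2.npy'); c=cam('wrist',dict(ee_pos=v[:3],ee_rot=v[3:]))
th=np.arange(-180,180,.5); r=np.arange(.044,.066,.0005)
T,Rr=np.meshgrid(np.radians(th),r); ctr=(.5868,-.0644)
p=proj(c,np.c_[(ctr[0]+Rr*np.cos(T)).ravel(),(ctr[1]+Rr*np.sin(T)).ravel(),0*T.ravel()+.0965]).reshape(*T.shape,2).astype(np.float32)
u=cv2.remap(im,p[...,0],p[...,1],cv2.INTER_LINEAR)
u=cv2.resize(u,(720*1,0) if 0 else (720,220))
for k in range(-180,180,15):
    x=int((k+180)*2); cv2.line(u,(x,0),(x,8),(0,0,255),1)
    cv2.putText(u,str(k),(x,20),0,.35,(0,0,255),1)
cv2.imwrite('pics/w2u.png',u)
```

```text
(no output)
```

View pics/w2u.png

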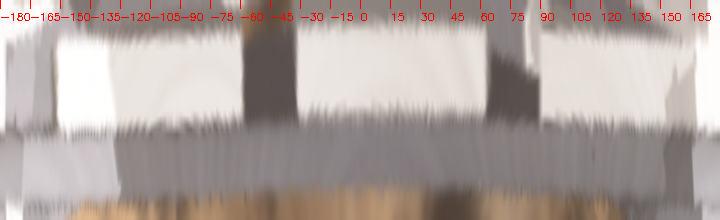

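Emit:
play_rows(
  commands=[
    {"hand": 1,"delta_pos": [0,0,0],"rotation": [0,0.054,-0.01]},
    {"hand": 1,"delta_pos": [-0.031,0.01,0.049],"rotation": [0,0,0]},
    {"hand": 1,"delta_pos": [-0.031,0.01,0.049],"rotation": [0,0,0]},
    {"hand": 1,"delta_pos": [-0.031,0.01,0.049],"rotation": [0,0,0]},
    {"hand": 1,"delta_pos": [-0.031,0.01,0.049],"rotation": [0,0,0]},
    {"hand": 1,"delta_pos": [-0.031,0.01,0.049],"rotation": [0,0,0]},
    {"hand": 1,"delta_pos": [0,0,0],"rotation": [0,0,0]},
  ],
)

```text
t: 3.32
ee_pos: [0.4445, 0.2147, 0.1474]
ee_rot: [0.708, -0.705, 0.019, -0.017]
wrist_force: [1.2, -0.1, 0.5]
grip_width: 1.0
```

```bash
cat >> h.py <<'E'
def go(target,yaw):
    "shift in tool axes and turn needed to reach target, tool straight down, x axis at yaw deg"
    s=ctrl.state(); M=rq(s['ee_rot']).as_matrix(); a=np.radians(yaw)
    Mt=np.array([[np.cos(a),0,-np.sin(a)],[np.sin(a),0,np.cos(a)],[0,-1,0]])
    d=np.array(target)-s['ee_pos']
    print('delta tool-now',(M.T@d).round(4),'delta tool-target',(Mt.T@d).round(4),'rotvec',R.from_matrix(M.T@Mt).as_rotvec().round(4))
E
python3 - <<'E'
from h import *
rep(); go((.4587,.1987,.019),-3.6)
E
```

```text
t 3.33 pos [0.4445 0.2147 0.1474] yaw -2.91 ydir [-0.002  0.004 -1.   ] F [ 1.18 -0.1   0.55] T [-0.02  0.02  0.05] w 1.0 q [ 0.31  0.25  1.78  0.01  1.11 -1.22]
delta tool-now [ 0.0152  0.1283 -0.0158] delta tool-target [ 0.0152  0.1284 -0.0151] rotvec [-0.0042  0.0121 -0.0018]
```

Emit:
play_rows(
  commands=[
    {"hand": 1,"delta_pos": [0.0152,0.02,-0.0155],"rotation": [-0.004,0.012,-0.002]},
    {"hand": 1,"delta_pos": [0,0.03,0],"rotation": [0,0,0]},
    {"hand": 1,"delta_pos": [0,0.03,0],"rotation": [0,0,0]},
    {"hand": 1,"delta_pos": [0,0,0],"rotation": [0,0,0]},
    {"hand": 1,"delta_pos": [0,0,0],"rotation": [0,0,0]},
  ],
)

```text
t: 3.95
ee_pos: [0.4578, 0.201, 0.0684]
ee_rot: [0.707, -0.707, 0.017, -0.021]
wrist_force: [0.2, -0.9, -0.1]
grip_width: 0.999
```

Run:
```python
from h import *
rep(); go((.4587,.1987,.019),-3.6)
```

```text
t 3.95 pos [0.4578 0.201  0.0684] yaw -3.09 ydir [ 0.005  0.001 -1.   ] F [ 0.18 -0.94 -0.09] T [0.04 0.02 0.03] w 0.999 q [ 0.28  0.36  1.86 -0.    0.92 -1.24]
delta tool-now [ 0.0008  0.0494 -0.0023] delta tool-target [ 0.001   0.0494 -0.0022] rotvec [-0.0008  0.0089  0.0045]
```

Emit:
play_rows(
  commands=[
    {"hand": 1,"delta_pos": [0.001,0.0245,-0.002],"rotation": [-0.001,0.009,0.004]},
    {"hand": 1,"delta_pos": [0,0.0235,0],"rotation": [0,0,0]},
    {"hand": 1,"delta_pos": [0,0,0],"rotation": [0,0,0]},
    {"hand": 1,"delta_pos": [0,0,0],"rotation": [0,0,0]},
  ],
)

```text
t: 4.45
ee_pos: [0.4637, 0.2004, 0.0254]
ee_rot: [0.708, -0.706, 0.018, -0.026]
wrist_force: [-0.2, 0.1, 0.4]
grip_width: 1.002
```

Run:
```python
from h import *
rep(); go((.4587,.1987,.019),-3.6)
s,im=shot('pics/w3.png')
```

```text
t 4.45 pos [0.4637 0.2004 0.0254] yaw -3.57 ydir [ 0.01   0.002 -1.   ] F [-0.18  0.07  0.38] T [ 0.06 -0.02  0.  ] w 1.002 q [ 0.27  0.43  1.89 -0.    0.81 -1.24]
delta tool-now [-0.0049  0.0063 -0.002 ] delta tool-target [-0.0049  0.0064 -0.002 ] rotvec [-0.003   0.0005  0.01  ]
```

View pics/w3.png

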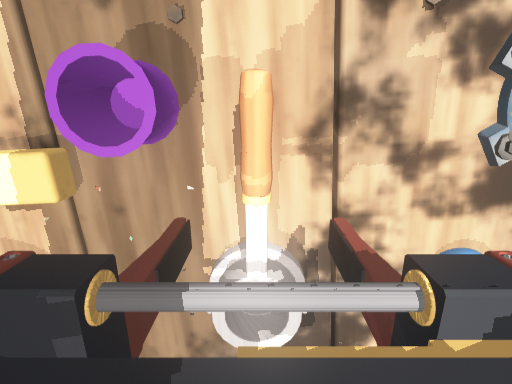

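Emit:
play_rows(
  commands=[
    {"hand": 1,"delta_pos": [-0.005,0.0063,-0.002],"rotation": [-0.003,0,0.01]},
    {"hand": 1,"delta_pos": [0,0,0],"rotation": [0,0,0]},
  ],
)

```text
t: 4.75
ee_pos: [0.4593, 0.1989, 0.0202]
ee_rot: [0.707, -0.707, 0.021, -0.023]
wrist_force: [0.6, 0.3, 0.4]
grip_width: 0.999
```

Run:
```python
from h import *
rep(); go((.4587,.1987,.019),-3.6)
```

```text
t 4.75 pos [0.4593 0.1989 0.0202] yaw -3.57 ydir [ 0.002  0.001 -1.   ] F [0.6  0.32 0.36] T [ 0.04  0.05 -0.  ] w 0.999 q [ 0.27  0.44  1.9   0.    0.81 -1.24]
delta tool-now [-0.0006  0.0012 -0.0003] delta tool-target [-0.0006  0.0012 -0.0003] rotvec [-0.0007  0.0006  0.0019]
```

Good. Close with 60 N.

Emit:
play_rows(
  commands=[
    {"hand": 0,"delta_pos": [0,0,0],"rotation": [0,0,0]},
    {"hand": 0,"delta_pos": [0,0,0],"rotation": [0,0,0]},
    {"hand": 0,"delta_pos": [0,0,0],"rotation": [0,0,0]},
    {"hand": 0,"delta_pos": [0,0,0],"rotation": [0,0,0]},
    {"hand": 0,"delta_pos": [0,0,0],"rotation": [0,0,0]},
    {"hand": 0,"delta_pos": [0,0,0],"rotation": [0,0,0]},
  ],
  squeeze=60,
)

```text
t: 5.5
ee_pos: [0.4595, 0.199, 0.0205]
ee_rot: [0.707, -0.706, 0.021, -0.023]
wrist_force: [0.2, -0.1, -0.2]
grip_width: 0.358
```

Run:
```python
from h import *
rep()
```

```text
t 5.5 pos [0.4595 0.199  0.0205] yaw -3.56 ydir [ 0.002  0.001 -1.   ] F [ 0.22 -0.06 -0.22] T [ 0.02  0.03 -0.02] w 0.358 q [ 0.27  0.44  1.89  0.    0.81 -1.24]
```

Emit:
play_rows(
  commands=[
    {"hand": 0,"delta_pos": [0,0,0],"rotation": [0,0,0]},
    {"hand": 0,"delta_pos": [0,0,0],"rotation": [0,0,0]},
    {"hand": 0,"delta_pos": [0,0,0],"rotation": [0,0,0]},
    {"hand": 0,"delta_pos": [0,0,0],"rotation": [0,0,0]},
  ],
)

```text
t: 6.0
ee_pos: [0.4595, 0.199, 0.0205]
ee_rot: [0.707, -0.706, 0.021, -0.023]
wrist_force: [-0.4, -0.4, 0.6]
grip_width: 0.006
```

Run:
```python
from h import *
s,im=shot('pics/w4.png'); rep(s); np.save('w4.npy',np.r_[s['ee_pos'],s['ee_rot']])
```

```text
t 6.0 pos [0.4595 0.199  0.0205] yaw -3.56 ydir [ 0.002  0.001 -1.   ] F [-0.37 -0.37  0.65] T [-0.01  0.01  0.  ] w 0.006 q [ 0.27  0.44  1.89  0.    0.81 -1.24]
```

View pics/w4.png

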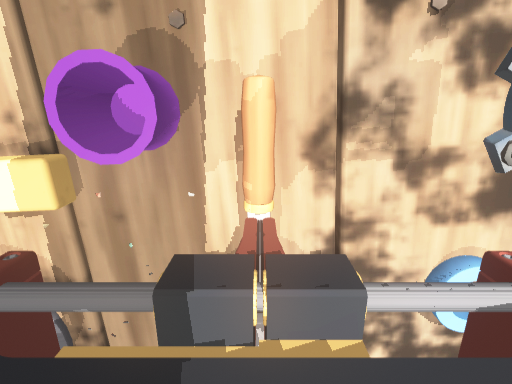

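Run:
```python
from h import *
im=cv2.imread('pics/w4.png')
cv2.imwrite('pics/w4z.png',cv2.resize(im[180:270,200:320],None,fx=6,fy=6,interpolation=cv2.INTER_CUBIC))
a=ctrl.capture('scene');cv2.imwrite('pics/s4z.png',cv2.resize(a[120:230,150:290],None,fx=5.5,fy=5.5,interpolation=cv2.INTER_CUBIC))
```

```text
(no output)
```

View pics/w4z.png

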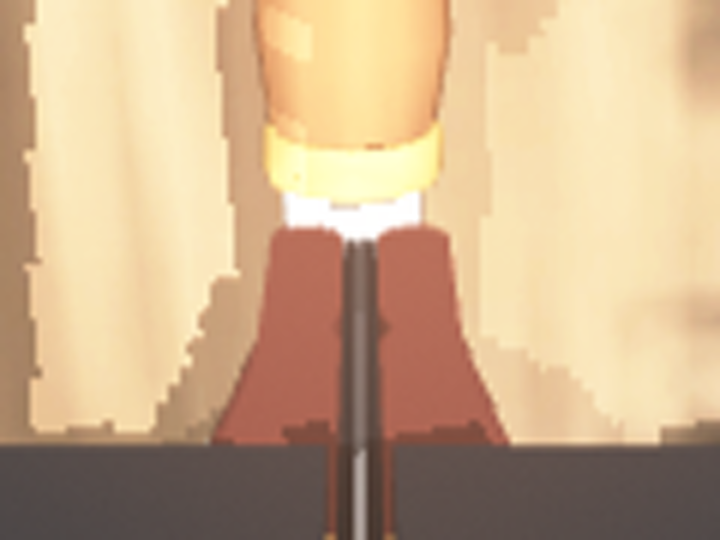

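View pics/s4z.png

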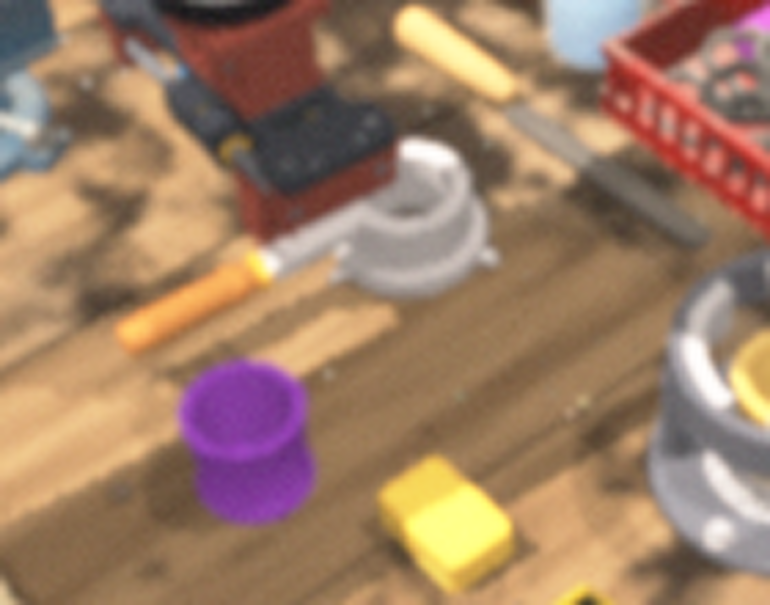

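Run:
```python
from h import *
c=cam('scene')
for z in (0,.0205,.044,.06,.08): 
    p=proj(c,[[.4595,.199,z]])[0]; print(z,p.round(1),((p-[150,120])*5.5).round(0))
p=proj(c,[[.363,.2045,.04],[.5425,.1935,.045],[.4485,.1986,.044]]); print(p.round(1),((p-[150,120])*5.5).round(0))
```

```text
0 [201.5 175.9] [283. 307.]
0.0205 [200.7 171.3] [279. 282.]
0.044 [199.8 165.8] [274. 252.]
0.06 [199.1 162. ] [270. 231.]
0.08 [198.2 157.2] [265. 204.]
[[171.4 182.1]
 [222.9 153.4]
 [196.8 167.7]] [[118. 342.]
 [401. 184.]
 [257. 263.]]
```

Run:
```python
from h import *
im=cv2.imread('pics/w3.png')
cv2.imwrite('pics/w3z.png',cv2.resize(im[190:360,90:430],None,fx=2.3,fy=2.3,interpolation=cv2.INTER_CUBIC))
s=ctrl.state(); c=cam('wrist',s); M=rq(s['ee_rot']).as_matrix()
for x in (-.01,0,.01):
  for y in (0,-.019,-.038):
    print(x,y,proj(c,[s['ee_pos']+M@np.array([x,y,zz]) for zz in(-.044,.044,-.0575,.0575)]).round(0).tolist())
```

```text
-0.01 0 [[202.0, 200.0], [317.0, 200.0], [185.0, 200.0], [335.0, 200.0]]
-0.01 -0.019 [[197.0, 208.0], [323.0, 208.0], [178.0, 208.0], [342.0, 208.0]]
-0.01 -0.038 [[190.0, 218.0], [329.0, 219.0], [169.0, 218.0], [351.0, 219.0]]
0 0 [[203.0, 212.0], [317.0, 212.0], [186.0, 212.0], [334.0, 212.0]]
0 -0.019 [[198.0, 222.0], [322.0, 222.0], [179.0, 222.0], [341.0, 222.0]]
0 -0.038 [[192.0, 233.0], [328.0, 233.0], [171.0, 233.0], [349.0, 233.0]]
0.01 0 [[204.0, 224.0], [316.0, 224.0], [187.0, 224.0], [333.0, 224.0]]
0.01 -0.019 [[199.0, 234.0], [321.0, 235.0], [180.0, 234.0], [340.0, 235.0]]
0.01 -0.038 [[193.0, 247.0], [327.0, 247.0], [172.0, 247.0], [348.0, 247.0]]
```

View pics/w3z.png

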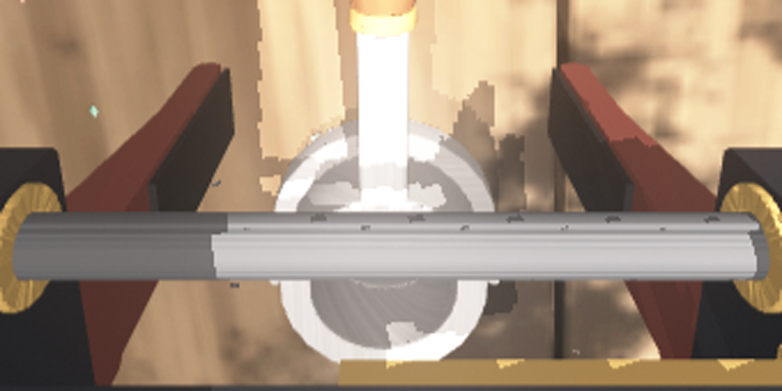

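The fingers shut on nothing. In the wrist view the tips lie at about y = -38 mm in the tool frame, at pixels (190,219) and (331,219). The scene view agrees, with the tips at z≈0.058 while the TCP reads 0.0205. So the real finger ends are about 38 mm short of the reported TCP. I'll reopen and go lower in small steps, watching the force.

Emit:
play_rows(
  commands=[
    {"hand": 0.6,"delta_pos": [0,0,0],"rotation": [0,0,0]},
    {"hand": 0.6,"delta_pos": [0,0,0],"rotation": [0,0,0]},
    {"hand": 0.6,"delta_pos": [0,0,0],"rotation": [0,0,0]},
    {"hand": 0.6,"delta_pos": [0,0,0],"rotation": [0,0,0]},
    {"hand": 0.6,"delta_pos": [0,0,0],"rotation": [0,0,0]},
    {"hand": 0.6,"delta_pos": [0,0.008,0],"rotation": [0,0,0]},
    {"hand": 0.6,"delta_pos": [0,0.006,0],"rotation": [0,0,0]},
    {"hand": 0.6,"delta_pos": [0,0,0],"rotation": [0,0,0]},
  ],
)

```text
t: 7.1
ee_pos: [0.4593, 0.199, 0.0053]
ee_rot: [0.707, -0.707, 0.021, -0.023]
wrist_force: [-0.0, -0.5, -0.1]
grip_width: 0.601
```

Run:
```python
from h import *
s,im=shot('pics/w5.png'); rep(s); go((.4587,.1987,-.019),-3.6)
cv2.imwrite('pics/w5z.png',cv2.resize(im[170:370,130:390],None,fx=3,fy=3))
```

```text
t 7.1 pos [0.4593 0.199  0.0053] yaw -3.56 ydir [ 0.002  0.001 -1.   ] F [-0.   -0.47 -0.13] T [ 0.05  0.04 -0.01] w 0.601 q [ 0.27  0.46  1.91  0.    0.77 -1.24]
delta tool-now [-0.0008  0.0245 -0.0004] delta tool-target [-0.0008  0.0245 -0.0004] rotvec [-0.0008  0.0007  0.0022]
```

View pics/w5z.png

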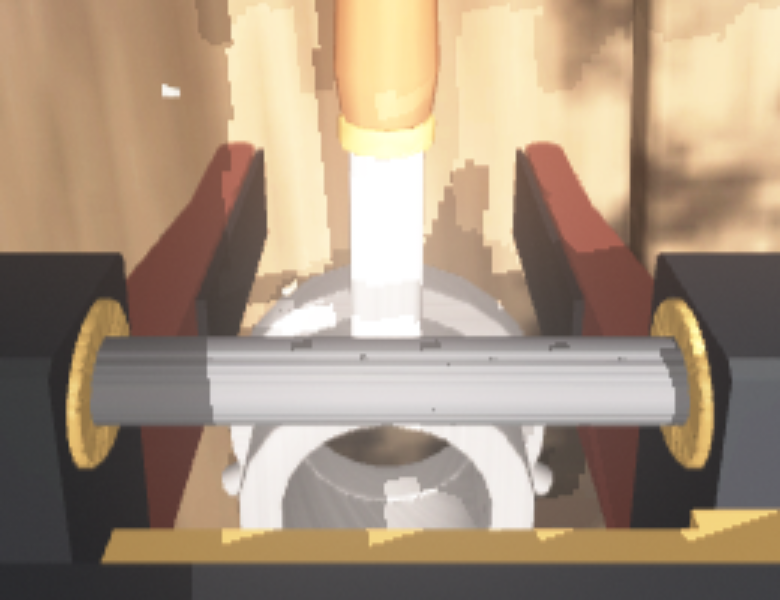

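Emit:
play_rows(
  commands=[
    {"hand": 0.6,"delta_pos": [0,0.009,0],"rotation": [0,0,0.002]},
    {"hand": 0.6,"delta_pos": [0,0.008,0],"rotation": [0,0,0]},
    {"hand": 0.6,"delta_pos": [0,0,0],"rotation": [0,0,0]},
  ],
)

```text
t: 7.52
ee_pos: [0.4595, 0.199, -0.0128]
ee_rot: [0.707, -0.707, 0.022, -0.022]
wrist_force: [-0.0, 0.2, -0.2]
grip_width: 0.597
```

Run:
```python
from h import *
rep(); go((.4587,.1987,-.019),-3.6)
```

```text
t 7.53 pos [ 0.4595  0.199  -0.0128] yaw -3.56 ydir [-0.     0.001 -1.   ] F [-0.04  0.17 -0.22] T [ 0.03 -0.01 -0.02] w 0.597 q [ 0.27  0.49  1.92  0.    0.73 -1.24]
delta tool-now [-0.0008  0.0062 -0.0004] delta tool-target [-0.0008  0.0062 -0.0003] rotvec [-0.0007  0.0007 -0.0001]
```

Emit:
play_rows(
  commands=[
    {"hand": 0.6,"delta_pos": [-0.0008,0.006,0],"rotation": [0,0,0]},
    {"hand": 0.0,"delta_pos": [0,0,0],"rotation": [0,0,0]},
    {"hand": 0,"delta_pos": [0,0,0],"rotation": [0,0,0]},
    {"hand": 0,"delta_pos": [0,0,0],"rotation": [0,0,0]},
    {"hand": 0,"delta_pos": [0,0,0],"rotation": [0,0,0]},
    {"hand": 0,"delta_pos": [0,0,0],"rotation": [0,0,0]},
    {"hand": 0,"delta_pos": [0,0,0],"rotation": [0,0,0]},
  ],
  squeeze=60,
)

```text
t: 8.4
ee_pos: [0.4589, 0.199, -0.019]
ee_rot: [0.707, -0.706, 0.022, -0.022]
wrist_force: [0.4, -0.1, -1.3]
grip_width: 0.175
```

Run:
```python
from h import *
s,im=shot('pics/w6.png'); rep(s)
cv2.imwrite('pics/w6z.png',cv2.resize(im[170:370,130:390],None,fx=3,fy=3))
```

```text
t 8.4 pos [ 0.4589  0.199  -0.019 ] yaw -3.57 ydir [ 0.001  0.001 -1.   ] F [ 0.41 -0.07 -1.26] T [ 0.02 -0.01 -0.06] w 0.175 q [ 0.27  0.5   1.92  0.    0.72 -1.24]
```

View pics/w6z.png

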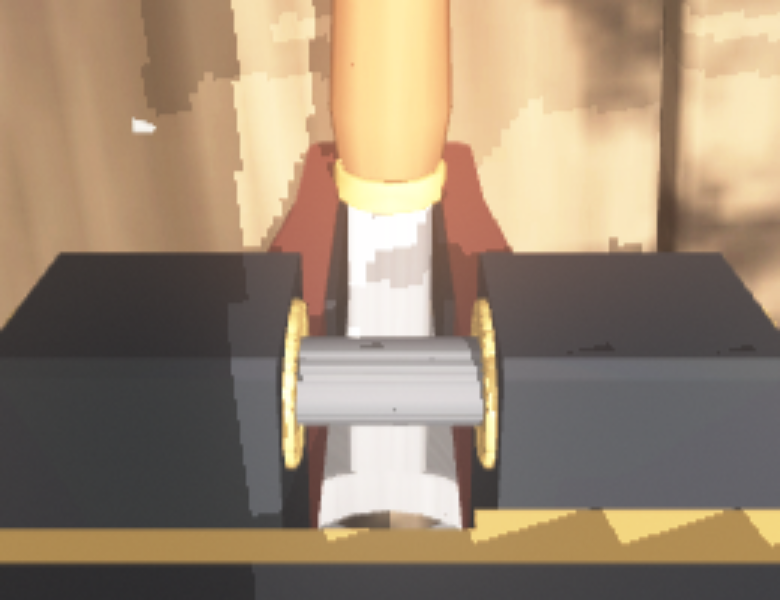

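Emit:
play_rows(
  commands=[
    {"hand": 0,"delta_pos": [0,-0.015,0],"rotation": [0,0,0]},
    {"hand": 0,"delta_pos": [0,-0.03,0],"rotation": [0,0,0]},
    {"hand": 0,"delta_pos": [0,-0.03,0],"rotation": [0,0,0]},
    {"hand": 0,"delta_pos": [0,-0.03,0],"rotation": [0,0,0]},
    {"hand": 0,"delta_pos": [0,-0.03,0],"rotation": [0,0,0]},
    {"hand": 0,"delta_pos": [0,-0.01,0],"rotation": [0,0,0]},
    {"hand": 0,"delta_pos": [0,0,0],"rotation": [0,0,0]},
  ],
)

```text
t: 9.32
ee_pos: [0.4533, 0.198, 0.1319]
ee_rot: [-0.706, 0.707, -0.025, 0.019]
wrist_force: [-0.1, 0.4, -5.2]
grip_width: 0.175
```

Run:
```python
from h import *
s,im=shot('pics/w7.png'); rep(s); go((.5062,-.0872,.13),15.8)
cv2.imwrite('pics/w7z.png',cv2.resize(im[170:370,130:390],None,fx=3,fy=3))
a=ctrl.capture('scene');cv2.imwrite('pics/s7z.png',cv2.resize(a[90:240,140:330],None,fx=4,fy=4,interpolation=cv2.INTER_CUBIC))
```

```text
t 9.32 pos [0.4533 0.198  0.1319] yaw -3.56 ydir [-0.009 -0.001 -1.   ] F [-0.07  0.38 -5.16] T [0.07 0.31 0.05] w 0.175 q [ 0.27  0.27  1.79  0.    1.09 -1.24]
delta tool-now [ 0.0708  0.0011 -0.2812] delta tool-target [-0.0264  0.0013 -0.2888] rotvec [-0.     -0.3379 -0.0096]
```

View pics/w7z.png

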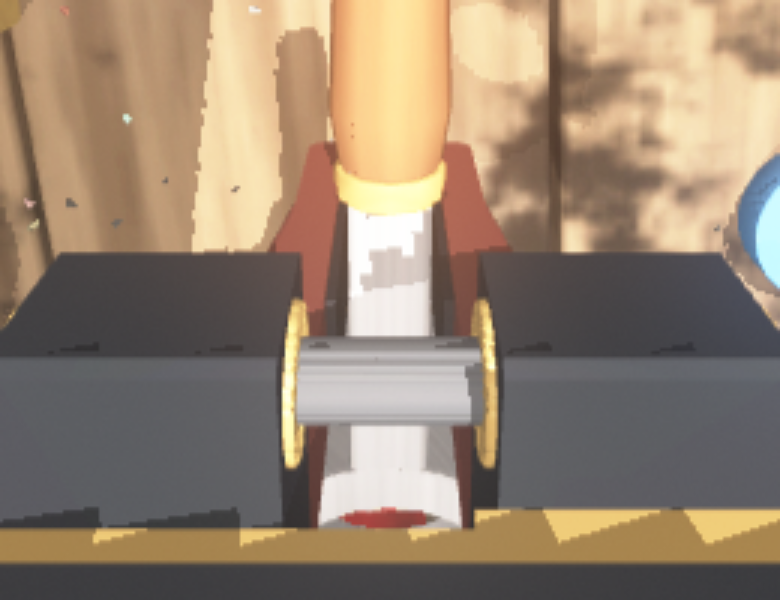

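View pics/s7z.png

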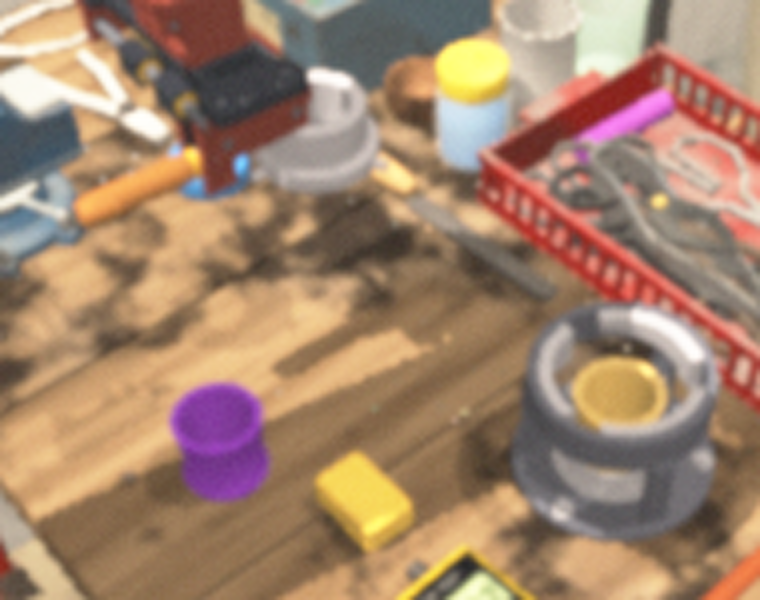

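Emit:
play_rows(
  commands=[
    {"hand": 0,"delta_pos": [0,0,0],"rotation": [0,-0.169,-0.005]},
    {"hand": 0,"delta_pos": [0,0,0],"rotation": [0,-0.169,-0.005]},
    {"hand": 0,"delta_pos": [-0.004,0,-0.025],"rotation": [0,0,0]},
    {"hand": 0,"delta_pos": [-0.004,0,-0.048],"rotation": [0,0,0]},
    {"hand": 0,"delta_pos": [-0.004,0,-0.048],"rotation": [0,0,0]},
    {"hand": 0,"delta_pos": [-0.004,0,-0.048],"rotation": [0,0,0]},
    {"hand": 0,"delta_pos": [-0.004,0,-0.048],"rotation": [0,0,0]},
    {"hand": 0,"delta_pos": [-0.004,0,-0.036],"rotation": [0,0,0]},
    {"hand": 0,"delta_pos": [0,0,-0.02],"rotation": [0,0,0]},
    {"hand": 0,"delta_pos": [0,0,0],"rotation": [0,0,0]},
  ],
)

```text
t: 10.68
ee_pos: [0.499, -0.0788, 0.1167]
ee_rot: [0.701, -0.699, -0.093, 0.111]
wrist_force: [0.0, 0.4, -4.0]
grip_width: 0.18
```

Run:
```python
from h import *
rep(); go((.5062,-.0872,.105),15.8)
```

```text
t 10.68 pos [ 0.499  -0.0788  0.1167] yaw 16.63 ydir [-0.026 -0.001 -1.   ] F [ 0.04  0.4  -3.98] T [-0.    0.34 -0.01] w 0.18 q [-0.29  0.31  1.77 -0.01  1.08 -2.14]
delta tool-now [ 0.0048  0.0115 -0.0102] delta tool-target [ 0.0047  0.0117 -0.0101] rotvec [-0.0064  0.0144 -0.025 ]
```

Emit:
play_rows(
  commands=[
    {"hand": 0,"delta_pos": [0.0048,0.001,-0.0102],"rotation": [-0.0064,0.0144,-0.025]},
    {"hand": 0,"delta_pos": [0,0,0],"rotation": [0,0,0]},
    {"hand": 0,"delta_pos": [0,0,0],"rotation": [0,0,0]},
  ],
)

```text
t: 11.05
ee_pos: [0.5054, -0.0844, 0.1145]
ee_rot: [0.701, -0.7, -0.097, 0.098]
wrist_force: [0.6, -0.1, -4.3]
grip_width: 0.176
```

Run:
```python
from h import *
rep(); go((.5062,-.0872,.115),15.8)
a=ctrl.capture('top');cv2.imwrite('pics/t8.png',a);cv2.imwrite('pics/t8z.png',cv2.resize(a[125:215,235:335],None,fx=6,fy=6,interpolation=cv2.INTER_CUBIC))
a=ctrl.capture('scene');cv2.imwrite('pics/s8.png',a);cv2.imwrite('pics/s8z.png',cv2.resize(a[130:250,220:360],None,fx=5,fy=5,interpolation=cv2.INTER_CUBIC))
```

```text
t 11.05 pos [ 0.5054 -0.0844  0.1145] yaw 15.88 ydir [-0.001  0.002 -1.   ] F [ 0.56 -0.09 -4.33] T [-0.08  0.31 -0.05] w 0.176 q [-0.3   0.31  1.78  0.    1.05 -2.15]
delta tool-now [ 0.     -0.0005 -0.0029] delta tool-target [ 0.     -0.0005 -0.0029] rotvec [-0.0022  0.0014 -0.0003]
```

View pics/t8z.png

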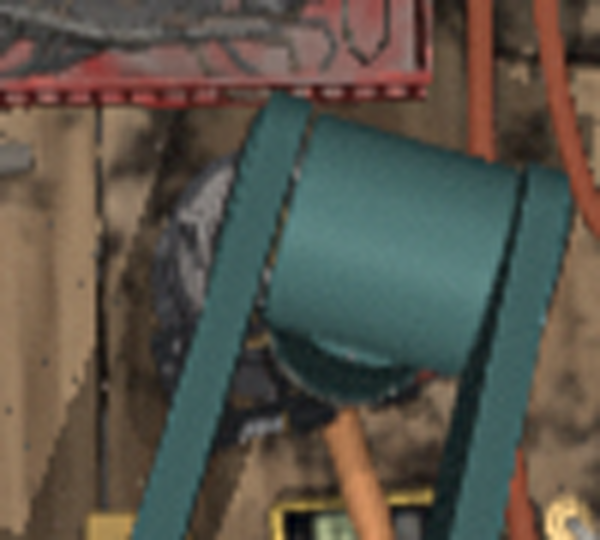

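View pics/s8z.png

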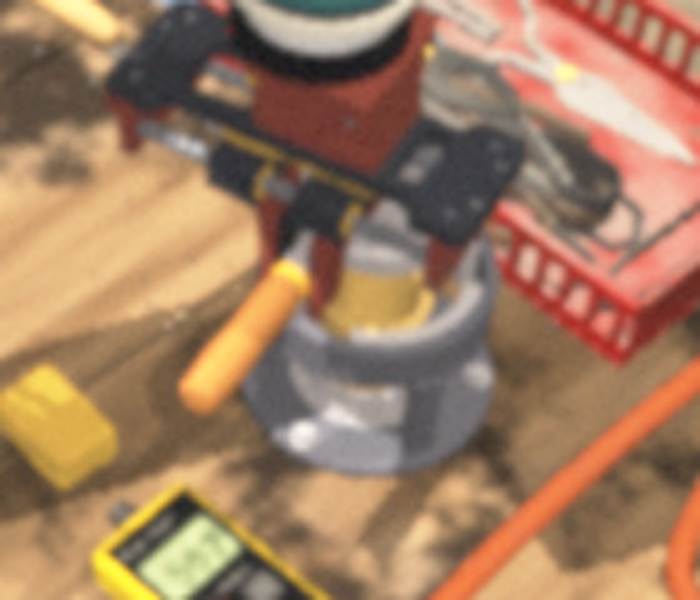

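Emit:
play_rows(
  commands=[
    {"hand": 0,"delta_pos": [0.0006,0.012,-0.0029],"rotation": [-0.0022,0.0014,0]},
    {"hand": 0,"delta_pos": [0,0.014,0],"rotation": [0,0,0]},
    {"hand": 0,"delta_pos": [0,0,0],"rotation": [0,0,0]},
    {"hand": 0,"delta_pos": [0,0,0],"rotation": [0,0,0]},
  ],
)

```text
t: 11.65
ee_pos: [0.5066, -0.0867, 0.0863]
ee_rot: [-0.7, 0.7, 0.097, -0.098]
wrist_force: [0.6, -0.5, -3.0]
grip_width: 0.175
```

Run:
```python
from h import *
rep(); go((.5062,-.0872,.085),15.8)
s,im=shot('pics/w9.png')
```

```text
t 11.65 pos [ 0.5066 -0.0867  0.0863] yaw 15.85 ydir [-0.001 -0.    -1.   ] F [ 0.64 -0.46 -3.02] T [-0.06  0.29 -0.03] w 0.175 q [-0.3   0.35  1.81 -0.    0.98 -2.15]
delta tool-now [-0.0005  0.0013 -0.0004] delta tool-target [-0.0005  0.0013 -0.0004] rotvec [-0.0001  0.0009 -0.0009]
```

View pics/w9.png

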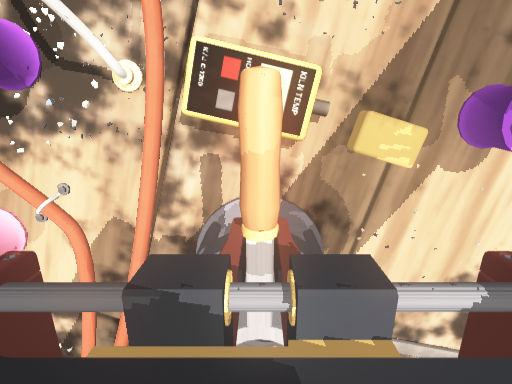

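Emit:
play_rows(
  commands=[
    {"hand": 0,"delta_pos": [-0.0005,0.006,-0.0004],"rotation": [0,0,0]},
    {"hand": 0,"delta_pos": [0,0.004,0],"rotation": [0,0,0]},
    {"hand": 0,"delta_pos": [0,0.002,0],"rotation": [0,0,0]},
  ],
)

```text
t: 12.08
ee_pos: [0.5066, -0.0875, 0.0742]
ee_rot: [-0.7, 0.701, 0.097, -0.097]
wrist_force: [-2.4, -0.7, 1.4]
grip_width: 0.175
```

Run:
```python
from h import *
rep(); go((.5062,-.0872,.073),15.8)
```

```text
t 12.07 pos [ 0.5066 -0.0875  0.0742] yaw 15.84 ydir [ 0.    -0.001 -1.   ] F [-2.38 -0.71  1.44] T [ 0.02  0.39 -0.08] w 0.175 q [-0.31  0.37  1.82 -0.    0.95 -2.15]
delta tool-now [-0.0003  0.0012  0.0004] delta tool-target [-0.0003  0.0012  0.0004] rotvec [ 0.0006  0.0007 -0.0001]
```

Emit:
play_rows(
  commands=[
    {"hand": 0,"delta_pos": [-0.0015,-0.001,0.0004],"rotation": [0,0,0]},
    {"hand": 0,"delta_pos": [0,0.003,0],"rotation": [0,0,0]},
  ],
)

```text
t: 12.32
ee_pos: [0.5052, -0.0873, 0.0724]
ee_rot: [-0.7, 0.7, 0.098, -0.097]
wrist_force: [-1.2, 2.7, -0.7]
grip_width: 0.181
```

Run:
```python
from h import *
rep(); go((.5062,-.0872,.073),15.8)
```

```text
t 12.32 pos [ 0.5052 -0.0873  0.0724] yaw 15.82 ydir [ 0.001 -0.    -1.   ] F [-1.2   2.68 -0.7 ] T [ 0.46  0.31 -0.04] w 0.181 q [-0.31  0.37  1.82  0.    0.95 -2.15]
delta tool-now [ 0.001  -0.0006 -0.0002] delta tool-target [ 0.001  -0.0006 -0.0002] rotvec [0.0003 0.0004 0.0006]
```

Emit:
play_rows(
  commands=[
    {"hand": 0,"delta_pos": [-0.0005,0.001,0.001],"rotation": [0,0,0]},
    {"hand": 0,"delta_pos": [0,0.003,0],"rotation": [0,0,0]},
  ],
)

```text
t: 12.58
ee_pos: [0.5052, -0.0868, 0.0685]
ee_rot: [-0.7, 0.701, 0.098, -0.097]
wrist_force: [-0.5, -0.3, -2.9]
grip_width: 0.177
```

Run:
```python
from h import *
rep(); go((.5062,-.0872,.073),15.8)
```

```text
t 12.57 pos [ 0.5052 -0.0868  0.0685] yaw 15.81 ydir [ 0.002 -0.001 -1.   ] F [-0.48 -0.28 -2.87] T [-0.12  0.3  -0.12] w 0.177 q [-0.3   0.37  1.83 -0.    0.94 -2.15]
delta tool-now [ 0.0009 -0.0045 -0.0006] delta tool-target [ 0.0009 -0.0045 -0.0006] rotvec [0.0015 0.0002 0.002 ]
```

Emit:
play_rows(
  commands=[
    {"hand": 0,"delta_pos": [0,0.003,0],"rotation": [0.001,0,0.002]},
    {"hand": 0,"delta_pos": [0,0.003,0],"rotation": [0,0,0]},
  ],
)

```text
t: 12.82
ee_pos: [0.5051, -0.0869, 0.062]
ee_rot: [-0.7, 0.701, 0.097, -0.097]
wrist_force: [-0.4, 0.5, -2.7]
grip_width: 0.176
```

Run:
```python
from h import *
rep(); go((.5052,-.0868,.058),15.8)
```

```text
t 12.82 pos [ 0.5051 -0.0869  0.062 ] yaw 15.81 ydir [-0. -0. -1.] F [-0.41  0.49 -2.73] T [-0.03  0.17 -0.07] w 0.176 q [-0.3   0.39  1.83 -0.    0.92 -2.15]
delta tool-now [0.0001 0.004  0.    ] delta tool-target [0.0001 0.004  0.    ] rotvec [ 0.0004  0.0002 -0.0003]
```

Underside is at about 0.081, so it is through the slots. I'll go down gently until it meets the mould.

Emit:
play_rows(
  commands=[
    {"hand": 0,"delta_pos": [0,0.003,0],"rotation": [0,0,0]},
    {"hand": 0,"delta_pos": [0,0.001,0],"rotation": [0,0,0]},
  ],
)

```text
t: 13.08
ee_pos: [0.5051, -0.0868, 0.0575]
ee_rot: [-0.7, 0.7, 0.097, -0.097]
wrist_force: [-0.4, 0.1, -2.5]
grip_width: 0.179
```

Run:
```python
from h import *
rep(); go((.5052,-.0868,.058),15.8)
```

```text
t 13.07 pos [ 0.5051 -0.0868  0.0575] yaw 15.81 ydir [-0. -0. -1.] F [-0.38  0.08 -2.46] T [-0.04  0.26 -0.06] w 0.179 q [-0.3   0.39  1.84 -0.    0.91 -2.15]
delta tool-now [ 0.0001 -0.0005  0.    ] delta tool-target [ 0.0001 -0.0005  0.    ] rotvec [ 0.0002  0.0001 -0.0005]
```

Emit:
play_rows(
  commands=[
    {"hand": 0,"delta_pos": [0,0.001,0],"rotation": [0,0,0]},
    {"hand": 0,"delta_pos": [0,0.001,0],"rotation": [0,0,0]},
  ],
)

```text
t: 13.32
ee_pos: [0.5051, -0.0868, 0.0553]
ee_rot: [-0.7, 0.7, 0.097, -0.097]
wrist_force: [-0.2, 0.1, -2.8]
grip_width: 0.178
```

Run:
```python
from h import *
rep()
```

```text
t 13.32 pos [ 0.5051 -0.0868  0.0553] yaw 15.81 ydir [-0.001 -0.    -1.   ] F [-0.2   0.06 -2.79] T [-0.06  0.28 -0.15] w 0.178 q [-0.3   0.4   1.84 -0.    0.91 -2.15]
```

Emit:
play_rows(
  commands=[
    {"hand": 0,"delta_pos": [0,0.001,0],"rotation": [0,0,0]},
  ],
)

```text
t: 13.45
ee_pos: [0.5049, -0.0869, 0.0543]
ee_rot: [-0.7, 0.7, 0.097, -0.098]
wrist_force: [-1.6, 0.1, 0.2]
grip_width: 0.173
```

Emit:
play_rows(
  commands=[
    {"hand": 0,"delta_pos": [0,0.001,0],"rotation": [0,0,0]},
  ],
)

```text
t: 13.58
ee_pos: [0.5048, -0.087, 0.0535]
ee_rot: [-0.7, 0.701, 0.097, -0.098]
wrist_force: [-2.5, -0.4, 3.7]
grip_width: 0.178
```

Run:
```python
from h import *
rep()
```

```text
t 13.57 pos [ 0.5048 -0.087   0.0535] yaw 15.82 ydir [-0.001 -0.001 -1.   ] F [-2.48 -0.36  3.67] T [-0.08  0.43 -0.1 ] w 0.178 q [-0.3   0.4   1.84 -0.    0.9  -2.15]
```

Emit:
play_rows(
  commands=[
    {"hand": 0.5,"delta_pos": [0,0,0],"rotation": [0,0,0]},
    {"hand": 0.5,"delta_pos": [0,0,0],"rotation": [0,0,0]},
    {"hand": 0.5,"delta_pos": [0,0,0],"rotation": [0,0,0]},
    {"hand": 0.5,"delta_pos": [0,0,0],"rotation": [0,0,0]},
  ],
)

```text
t: 14.08
ee_pos: [0.507, -0.0873, 0.0545]
ee_rot: [-0.7, 0.701, 0.098, -0.096]
wrist_force: [0.1, -0.0, -0.4]
grip_width: 0.499
```

Run:
```python
from h import *
s,im=shot('pics/w10.png'); rep(s)
np.save('w10.npy',np.r_[s['ee_pos'],s['ee_rot']])
```

```text
t 14.07 pos [ 0.507  -0.0873  0.0545] yaw 15.83 ydir [ 0.003 -0.001 -1.   ] F [ 0.14 -0.03 -0.39] T [ 0.06 -0.03  0.05] w 0.499 q [-0.3   0.4   1.84 -0.    0.9  -2.15]
```

View pics/w10.png

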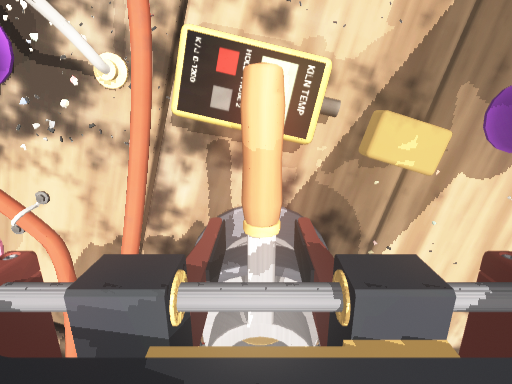

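Emit:
play_rows(
  commands=[
    {"hand": 0.5,"delta_pos": [-0.028,0,0],"rotation": [0,0,0.003]},
    {"hand": 0.5,"delta_pos": [-0.026,0,0],"rotation": [0,0,0]},
    {"hand": 0.34,"delta_pos": [0,0,0],"rotation": [0,0,0]},
    {"hand": 0.34,"delta_pos": [0,0,0],"rotation": [0,0,0]},
  ],
)

```text
t: 14.62
ee_pos: [0.4559, -0.1026, 0.0547]
ee_rot: [-0.699, 0.701, 0.098, -0.097]
wrist_force: [1.2, -0.1, 0.3]
grip_width: 0.348
```

Run:
```python
from h import *
s,im=shot('pics/w11.png'); rep(s); go((.453,-.1016,.0545),15.8)
np.save('w11.npy',np.r_[s['ee_pos'],s['ee_rot']])
a=ctrl.capture('scene');cv2.imwrite('pics/s11z.png',cv2.resize(a[130:250,220:360],None,fx=5,fy=5,interpolation=cv2.INTER_CUBIC))
```

```text
t 14.62 pos [ 0.4559 -0.1026  0.0547] yaw 15.83 ydir [ 0.003 -0.003 -1.   ] F [ 1.18 -0.07  0.28] T [0.1  0.02 0.04] w 0.348 q [-0.37  0.34  1.94 -0.    0.86 -2.21]
delta tool-now [-0.0025  0.0002  0.0016] delta tool-target [-0.0025  0.0002  0.0016] rotvec [0.0032 0.0008 0.0016]
```

View pics/w11.png

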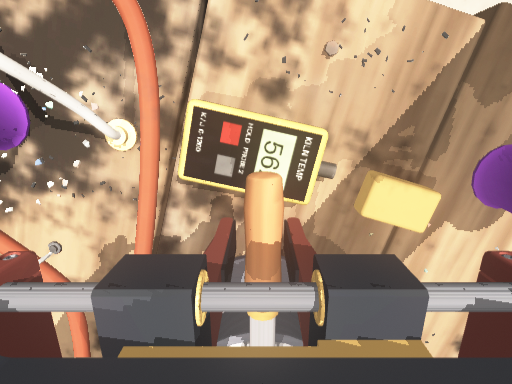

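View pics/s11z.png

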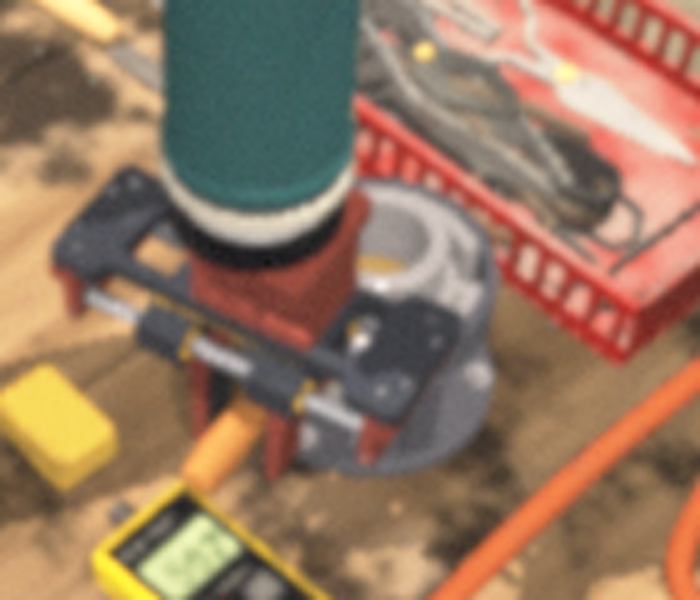

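Emit:
play_rows(
  commands=[
    {"hand": 0.34,"delta_pos": [-0.002,0,0.006],"rotation": [0.003,0.035,0.001]},
    {"hand": 0.34,"delta_pos": [0.0003,0,0.0096],"rotation": [0,0.07,0]},
    {"hand": 0.34,"delta_pos": [0.0003,0,0.0096],"rotation": [0,0.07,0]},
    {"hand": 0.34,"delta_pos": [0,0,0],"rotation": [0,0,0]},
  ],
)

```text
t: 15.22
ee_pos: [0.4529, -0.078, 0.0547]
ee_rot: [-0.706, 0.707, 0.036, -0.034]
wrist_force: [-0.5, 0.4, -0.6]
grip_width: 0.339
```

```bash
cat >> h.py <<'E'
C=np.array([.5858,-.064])
def turn(z=.0545,off=0.0,step=None):
    s=ctrl.state(); M=rq(s['ee_rot']).as_matrix(); psi=np.degrees(np.arctan2(M[1,0],M[0,0]))
    d=s['ee_pos'][:2]-C; a=np.degrees(np.arctan2(-d[1],-d[0])); F=s['wrist_force']
    tdir=np.array([-np.sin(np.radians(a)),np.cos(np.radians(a))]) # cw motion dir of hand
    print('t %.2f yaw %.2f azim %.2f r %.4f z %.4f Ftan %.2f (resist=-) Frad %.2f Fz %.2f'%(s['t'],psi,a,np.hypot(*d),s['ee_pos'][2],F[:2]@tdir,F[:2]@(d/np.hypot(*d)),F[2]),'w',round(s['grip_width'],3))
    # pose for next azimuth a-step, yaw same
    if step:
        b=np.radians(a-step); go((*(C-.138*np.array([np.cos(b),np.sin(b)])),z),a-step)
E
python3 - <<'E'
from h import *
turn(step=4)
E
```

```text
t 15.22 yaw 5.67 azim 5.99 r 0.1336 z 0.0547 Ftan 0.48 (resist=-) Frad 0.47 Fz -0.59 w 0.339
delta tool-now [-0.0041  0.0002  0.0096] delta tool-target [-0.0047  0.0002  0.0093] rotvec [0.0013 0.0642 0.0034]
```

Emit:
play_rows(
  commands=[
    {"hand": 0.34,"delta_pos": [-0.004,0,0.0096],"rotation": [0.001,0.066,0.003]},
    {"hand": 0.34,"delta_pos": [0.0003,0,0.0096],"rotation": [0,0.07,0]},
  ],
)

```text
t: 15.48
ee_pos: [0.4499, -0.0599, 0.0549]
ee_rot: [-0.707, 0.707, -0.012, 0.014]
wrist_force: [-0.6, 0.2, 0.9]
grip_width: 0.341
```

Run:
```python
from h import *
turn(step=4)
s,im=shot('pics/w12.png')
```

```text
t 15.47 yaw -2.13 azim -1.74 r 0.1359 z 0.0549 Ftan 0.23 (resist=-) Frad 0.65 Fz 0.94 w 0.341
delta tool-now [-0.0018  0.0004  0.0096] delta tool-target [-0.0024  0.0004  0.0095] rotvec [0.0011 0.0629 0.0023]
```

View pics/w12.png

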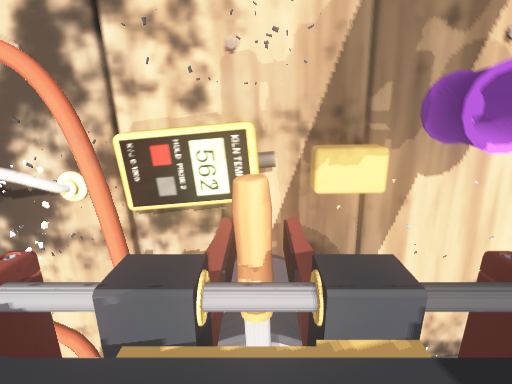

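Emit:
play_rows(
  commands=[
    {"hand": 0.34,"delta_pos": [-0.0015,0,0.0084],"rotation": [0.001,0.056,0.002]},
  ],
)

```text
t: 15.65
ee_pos: [0.4499, -0.051, 0.055]
ee_rot: [-0.706, 0.706, -0.033, 0.034]
wrist_force: [0.2, -1.0, -0.0]
grip_width: 0.343
```

Run:
```python
from h import *
turn(step=3)
```

```text
t 15.65 yaw -5.43 azim -5.46 r 0.1365 z 0.0550 Ftan -0.98 (resist=-) Frad -0.29 Fz -0.04 w 0.343
delta tool-now [-0.0013  0.0005  0.0072] delta tool-target [-0.0016  0.0005  0.0071] rotvec [-0.      0.0529  0.0015]
```

Emit:
play_rows(
  commands=[
    {"hand": 0.34,"delta_pos": [0.0003,0,0.0072],"rotation": [0,0.052,0]},
  ],
)

```text
t: 15.78
ee_pos: [0.4514, -0.044, 0.055]
ee_rot: [-0.705, 0.705, -0.051, 0.052]
wrist_force: [0.5, -1.1, 0.5]
grip_width: 0.336
```

Run:
```python
from h import *
turn(step=3)
```

```text
t 15.78 yaw -8.35 azim -8.46 r 0.1359 z 0.0550 Ftan -1.03 (resist=-) Frad -0.66 Fz 0.53 w 0.336
delta tool-now [-0.0019  0.0005  0.0072] delta tool-target [-0.0023  0.0005  0.0071] rotvec [0.     0.0543 0.0019]
```

Emit:
play_rows(
  commands=[
    {"hand": 0.34,"delta_pos": [-0.001,0,0.006],"rotation": [0,0.043,0.001]},
  ],
)

```text
t: 15.9
ee_pos: [0.4522, -0.0382, 0.0551]
ee_rot: [-0.704, 0.704, -0.066, 0.067]
wrist_force: [-0.5, -0.5, 0.1]
grip_width: 0.342
```

Run:
```python
from h import *
turn(step=2)
```

```text
t 15.90 yaw -10.73 azim -10.93 r 0.1361 z 0.0551 Ftan -0.59 (resist=-) Frad 0.39 Fz 0.12 w 0.342
delta tool-now [-0.0018  0.0006  0.0048] delta tool-target [-0.002   0.0006  0.0048] rotvec [0.0003 0.0385 0.0017]
```

Emit:
play_rows(
  commands=[
    {"hand": 0.34,"delta_pos": [-0.0005,0,0.005],"rotation": [0,0.036,0]},
  ],
)

```text
t: 16.02
ee_pos: [0.4532, -0.0334, 0.0551]
ee_rot: [-0.703, 0.703, -0.077, 0.079]
wrist_force: [-1.3, -0.7, -0.2]
grip_width: 0.34
```

Run:
```python
from h import *
turn(step=2)
```

```text
t 16.02 yaw -12.70 azim -12.99 r 0.1361 z 0.0551 Ftan -1.02 (resist=-) Frad 1.12 Fz -0.24 w 0.34
delta tool-now [-0.0018  0.0006  0.0048] delta tool-target [-0.002   0.0006  0.0048] rotvec [0.0005 0.04   0.002 ]
```

Emit:
play_rows(
  commands=[
    {"hand": 0.34,"delta_pos": [-0.001,0,0.005],"rotation": [0,0.038,0.001]},
  ],
)

```text
t: 16.15
ee_pos: [0.4539, -0.0286, 0.0551]
ee_rot: [-0.701, 0.702, -0.09, 0.091]
wrist_force: [1.0, -0.4, -0.4]
grip_width: 0.341
```

Emit:
play_rows(
  commands=[
    {"hand": 0.34,"delta_pos": [-0.0003,0,0.005],"rotation": [0,0.036,0]},
  ],
)

```text
t: 16.27
ee_pos: [0.4554, -0.0239, 0.0551]
ee_rot: [-0.699, 0.7, -0.102, 0.104]
wrist_force: [-0.8, -0.1, -0.5]
grip_width: 0.338
```

Run:
```python
from h import *
turn(step=2)
```

```text
t 16.27 yaw -16.74 azim -17.08 r 0.1364 z 0.0551 Ftan -0.37 (resist=-) Frad 0.74 Fz -0.51 w 0.338
delta tool-now [-0.0015  0.0006  0.0048] delta tool-target [-0.0017  0.0006  0.0048] rotvec [0.0008 0.0407 0.0018]
```

Emit:
play_rows(
  commands=[
    {"hand": 0.34,"delta_pos": [-0.001,0,0.005],"rotation": [0.001,0.038,0.001]},
  ],
)

```text
t: 16.4
ee_pos: [0.4568, -0.0192, 0.0552]
ee_rot: [-0.698, 0.698, -0.115, 0.116]
wrist_force: [0.3, -0.2, -0.9]
grip_width: 0.342
```

Emit:
play_rows(
  commands=[
    {"hand": 0.34,"delta_pos": [-0.0003,0,0.005],"rotation": [0,0.037,0]},
  ],
)

```text
t: 16.52
ee_pos: [0.4586, -0.0146, 0.0551]
ee_rot: [-0.695, 0.696, -0.127, 0.129]
wrist_force: [-1.3, -0.4, -0.2]
grip_width: 0.342
```

Emit:
play_rows(
  commands=[
    {"hand": 0.34,"delta_pos": [-0.0003,0,0.005],"rotation": [0,0.036,0]},
  ],
)

```text
t: 16.65
ee_pos: [0.4606, -0.0101, 0.0551]
ee_rot: [-0.693, 0.693, -0.139, 0.141]
wrist_force: [-0.7, -0.8, -0.2]
grip_width: 0.341
```

Run:
```python
from h import *
turn(step=2)
s,im=shot('pics/w13.png')
```

```text
t 16.65 yaw -22.82 azim -23.29 r 0.1363 z 0.0551 Ftan -1.03 (resist=-) Frad 0.34 Fz -0.19 w 0.341
delta tool-now [-0.0016  0.0006  0.0048] delta tool-target [-0.0018  0.0006  0.0048] rotvec [0.0002 0.043  0.0019]
```

View pics/w13.png

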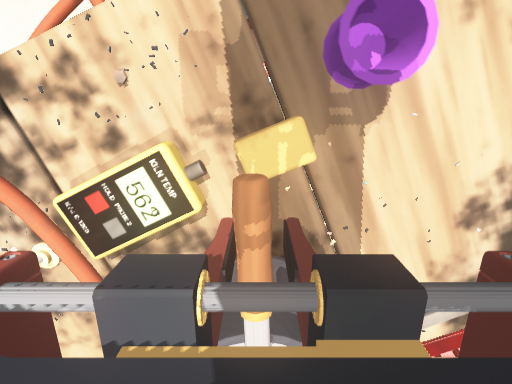

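Emit:
play_rows(
  commands=[
    {"hand": 0.34,"delta_pos": [-0.0012,0,0.005],"rotation": [0,0.04,0.001]},
  ],
)

```text
t: 16.82
ee_pos: [0.4624, -0.0051, 0.0552]
ee_rot: [-0.69, 0.69, -0.153, 0.154]
wrist_force: [-0.6, -1.3, 0.3]
grip_width: 0.342
```

Emit:
play_rows(
  commands=[
    {"hand": 0.34,"delta_pos": [-0.0003,0,0.005],"rotation": [0,0.037,0]},
  ],
)

```text
t: 16.95
ee_pos: [0.4645, -0.0009, 0.0551]
ee_rot: [-0.687, 0.688, -0.165, 0.166]
wrist_force: [-0.7, -0.6, 0.0]
grip_width: 0.344
```

Run:
```python
from h import *
turn(step=2)
```

```text
t 16.95 yaw -27.11 azim -27.48 r 0.1368 z 0.0551 Ftan -0.83 (resist=-) Frad 0.36 Fz 0.04 w 0.344
delta tool-now [-0.0011  0.0006  0.0048] delta tool-target [-0.0013  0.0006  0.0048] rotvec [0.0005 0.0414 0.0018]
```

Emit:
play_rows(
  commands=[
    {"hand": 0.34,"delta_pos": [-0.001,0,0.005],"rotation": [0,0.04,0.001]},
  ],
)

```text
t: 17.08
ee_pos: [0.4664, 0.0033, 0.055]
ee_rot: [-0.684, 0.685, -0.178, 0.179]
wrist_force: [-0.2, -4.1, -1.0]
grip_width: 0.343
```

Run:
```python
from h import *
turn(step=2)
```

```text
t 17.07 yaw -29.28 azim -29.41 r 0.1370 z 0.0550 Ftan -3.62 (resist=-) Frad -1.86 Fz -0.99 w 0.343
delta tool-now [-0.0009  0.0005  0.0048] delta tool-target [-0.0011  0.0005  0.0048] rotvec [0.0012 0.0372 0.0017]
```

Emit:
play_rows(
  commands=[
    {"hand": 0.34,"delta_pos": [-0.0005,0,0.003],"rotation": [0,0.02,0.001]},
  ],
)

```text
t: 17.2
ee_pos: [0.4676, 0.0055, 0.0549]
ee_rot: [-0.682, 0.683, -0.185, 0.185]
wrist_force: [-0.5, -3.8, -1.5]
grip_width: 0.341
```

Run:
```python
from h import *
turn(step=1)
```

```text
t 17.20 yaw -30.31 azim -30.46 r 0.1371 z 0.0549 Ftan -3.54 (resist=-) Frad -1.54 Fz -1.50 w 0.341
delta tool-now [-0.0009  0.0004  0.0024] delta tool-target [-0.0009  0.0004  0.0024] rotvec [0.0022 0.0201 0.0008]
```

Emit:
play_rows(
  commands=[
    {"hand": 0.34,"delta_pos": [-0.0005,0,0.003],"rotation": [0,0.02,0]},
  ],
)

```text
t: 17.32
ee_pos: [0.4689, 0.0077, 0.0548]
ee_rot: [-0.68, 0.682, -0.191, 0.192]
wrist_force: [0.4, -6.0, -2.0]
grip_width: 0.341
```

Run:
```python
from h import *
turn(step=1)
```

```text
t 17.32 yaw -31.42 azim -31.53 r 0.1371 z 0.0548 Ftan -4.91 (resist=-) Frad -3.53 Fz -2.04 w 0.341
delta tool-now [-0.0008  0.0002  0.0024] delta tool-target [-0.0009  0.0003  0.0024] rotvec [0.0031 0.0194 0.0013]
```

Emit:
play_rows(
  commands=[
    {"hand": 0.34,"delta_pos": [-0.0005,0,0.003],"rotation": [0.002,0.02,0]},
  ],
)

```text
t: 17.45
ee_pos: [0.4703, 0.0099, 0.0546]
ee_rot: [-0.678, 0.68, -0.198, 0.199]
wrist_force: [-1.4, -6.5, -1.9]
grip_width: 0.345
```

Run:
```python
from h import *
turn(step=1)
```

```text
t 17.45 yaw -32.55 azim -32.61 r 0.1371 z 0.0546 Ftan -6.25 (resist=-) Frad -2.38 Fz -1.93 w 0.345
delta tool-now [-0.0008  0.0001  0.0024] delta tool-target [-0.0009  0.0001  0.0024] rotvec [0.0019 0.0185 0.002 ]
```

Emit:
play_rows(
  commands=[
    {"hand": 0.34,"delta_pos": [-0.0005,0,0.003],"rotation": [0.001,0.02,0]},
  ],
)

```text
t: 17.58
ee_pos: [0.4716, 0.0119, 0.0545]
ee_rot: [-0.676, 0.678, -0.204, 0.206]
wrist_force: [-0.5, -6.2, -2.9]
grip_width: 0.342
```

Run:
```python
from h import *
turn(step=1)
```

```text
t 17.57 yaw -33.67 azim -33.61 r 0.1371 z 0.0545 Ftan -5.47 (resist=-) Frad -3.01 Fz -2.86 w 0.342
delta tool-now [-0.0009 -0.      0.0024] delta tool-target [-0.0009 -0.      0.0024] rotvec [0.0019 0.0164 0.0027]
```

Emit:
play_rows(
  commands=[
    {"hand": 0.34,"delta_pos": [-0.0005,0,0.003],"rotation": [0.002,0.017,0.001]},
  ],
)

```text
t: 17.7
ee_pos: [0.4729, 0.0139, 0.0544]
ee_rot: [-0.674, 0.676, -0.21, 0.211]
wrist_force: [-0.3, -6.7, -2.2]
grip_width: 0.339
```

Run:
```python
from h import *
turn(step=1)
```

```text
t 17.70 yaw -34.61 azim -34.60 r 0.1371 z 0.0544 Ftan -5.67 (resist=-) Frad -3.54 Fz -2.16 w 0.339
delta tool-now [-0.0008 -0.0002  0.0024] delta tool-target [-0.0009 -0.0001  0.0024] rotvec [0.0011 0.0173 0.0024]
```

Emit:
play_rows(
  commands=[
    {"hand": 0.34,"delta_pos": [-0.0005,0,0.003],"rotation": [0.001,0.017,0.001]},
  ],
)

```text
t: 17.82
ee_pos: [0.4742, 0.0157, 0.0542]
ee_rot: [-0.673, 0.674, -0.215, 0.216]
wrist_force: [-0.1, -7.6, -1.6]
grip_width: 0.338
```

Run:
```python
from h import *
turn(step=1)
s,im=shot('pics/w14.png')
```

```text
t 17.82 yaw -35.55 azim -35.54 r 0.1372 z 0.0542 Ftan -6.23 (resist=-) Frad -4.37 Fz -1.62 w 0.338
delta tool-now [-0.0008 -0.0003  0.0024] delta tool-target [-0.0009 -0.0003  0.0024] rotvec [0.0015 0.0172 0.002 ]
```

View pics/w14.png

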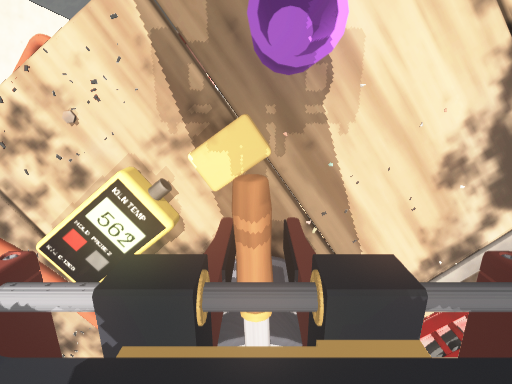

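Emit:
play_rows(
  commands=[
    {"hand": 0.34,"delta_pos": [0.0003,0,0.003],"rotation": [0.001,0.017,0.001]},
  ],
)

```text
t: 18.0
ee_pos: [0.4756, 0.0178, 0.0541]
ee_rot: [-0.671, 0.672, -0.222, 0.222]
wrist_force: [-3.0, -4.7, 1.0]
grip_width: 0.346
```

Run:
```python
from h import *
turn(step=1)
```

```text
t 18.00 yaw -36.56 azim -36.57 r 0.1372 z 0.0541 Ftan -5.56 (resist=-) Frad -0.36 Fz 0.96 w 0.346
delta tool-now [-0.0007 -0.0004  0.0024] delta tool-target [-0.0008 -0.0004  0.0024] rotvec [0.0016 0.0177 0.0001]
```

Emit:
play_rows(
  commands=[
    {"hand": 0.34,"delta_pos": [0.0003,0,0.003],"rotation": [0.001,0.017,0.001]},
  ],
)

```text
t: 18.12
ee_pos: [0.4767, 0.0196, 0.0539]
ee_rot: [-0.669, 0.67, -0.228, 0.226]
wrist_force: [-3.0, -5.2, 1.6]
grip_width: 0.34
```

Run:
```python
from h import *
turn(step=1)
```

```text
t 18.12 yaw -37.52 azim -37.44 r 0.1375 z 0.0539 Ftan -5.94 (resist=-) Frad -0.82 Fz 1.64 w 0.34
delta tool-now [-0.0005 -0.0006  0.0024] delta tool-target [-0.0006 -0.0006  0.0024] rotvec [ 0.0024  0.016  -0.0019]
```

Emit:
play_rows(
  commands=[
    {"hand": 0.34,"delta_pos": [0.0,0,0.003],"rotation": [0.002,0.017,-0.001]},
  ],
)

```text
t: 18.25
ee_pos: [0.4778, 0.021, 0.0537]
ee_rot: [-0.667, 0.668, -0.234, 0.232]
wrist_force: [-2.3, -8.8, -2.0]
grip_width: 0.345
```

Run:
```python
from h import *
turn(step=1)
```

```text
t 18.25 yaw -38.45 azim -38.20 r 0.1375 z 0.0537 Ftan -8.28 (resist=-) Frad -3.64 Fz -1.99 w 0.345
delta tool-now [-0.0005 -0.0008  0.0024] delta tool-target [-0.0005 -0.0008  0.0024] rotvec [ 0.0025  0.0131 -0.0011]
```

Emit:
play_rows(
  commands=[
    {"hand": 0.34,"delta_pos": [0.0,0,0.003],"rotation": [0.002,0.017,0]},
  ],
)

```text
t: 18.38
ee_pos: [0.4787, 0.0222, 0.0534]
ee_rot: [-0.665, 0.667, -0.239, 0.237]
wrist_force: [-2.7, -10.3, -1.4]
grip_width: 0.338
```

Run:
```python
from h import *
turn(step=1)
```

```text
t 18.38 yaw -39.36 azim -38.84 r 0.1375 z 0.0534 Ftan -9.75 (resist=-) Frad -4.33 Fz -1.39 w 0.338
delta tool-now [-0.0005 -0.0011  0.0024] delta tool-target [-0.0005 -0.0011  0.0024] rotvec [ 0.0032  0.0083 -0.0013]
```

Emit:
play_rows(
  commands=[
    {"hand": 0.34,"delta_pos": [0,0,0],"rotation": [0,0,0]},
  ],
)

```text
t: 18.5
ee_pos: [0.4786, 0.0221, 0.0534]
ee_rot: [-0.665, 0.667, -0.239, 0.237]
wrist_force: [-0.5, -0.8, -0.6]
grip_width: 0.338
```

Run:
```python
from h import *
turn(step=1)
s,im=shot('pics/w15.png')
for f in ('w13','w14','w15'):
    im=cv2.imread(f'pics/{f}.png'); hsv=cv2.cvtColor(im,cv2.COLOR_BGR2HSV)
    g=((hsv[...,0]<18)&(hsv[...,1]>90)&(hsv[...,2]>80)).astype(np.uint8)
    o=[]
    for r in (195,205,250,255):
        lo,hi=((225,290) if r<225 else (236,276)); x=np.where(g[r,lo:hi])[0]+lo; o.append((r,x.min(),x.max()))
    print(f,o)
```

```text
t 18.50 yaw -39.36 azim -38.76 r 0.1375 z 0.0534 Ftan -0.94 (resist=-) Frad -0.14 Fz -0.60 w 0.338
delta tool-now [-0.0005 -0.0012  0.0024] delta tool-target [-0.0005 -0.0011  0.0024] rotvec [ 0.0036  0.0071 -0.0015]
w13 [(195, np.int64(232), np.int64(289)), (205, np.int64(232), np.int64(289)), (250, np.int64(236), np.int64(275)), (255, np.int64(236), np.int64(271))]
w14 [(195, np.int64(225), np.int64(289)), (205, np.int64(225), np.int64(289)), (250, np.int64(236), np.int64(275)), (255, np.int64(236), np.int64(271))]
w15 [(195, np.int64(225), np.int64(289)), (205, np.int64(225), np.int64(289)), (250, np.int64(236), np.int64(275)), (255, np.int64(236), np.int64(275))]
```

View pics/w15.png

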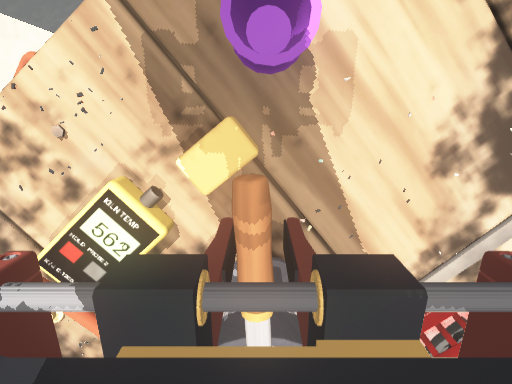

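Emit:
play_rows(
  commands=[
    {"hand": 0.34,"delta_pos": [0.0,0,0.0016],"rotation": [0.003,0.003,0]},
  ],
)

```text
t: 18.68
ee_pos: [0.479, 0.0228, 0.0533]
ee_rot: [-0.665, 0.666, -0.24, 0.238]
wrist_force: [-3.4, -8.4, 0.9]
grip_width: 0.344
```

Run:
```python
from h import *
turn(step=1)
```

```text
t 18.68 yaw -39.47 azim -39.09 r 0.1376 z 0.0533 Ftan -8.68 (resist=-) Frad -2.66 Fz 0.90 w 0.344
delta tool-now [-0.0004 -0.0012  0.0024] delta tool-target [-0.0004 -0.0012  0.0024] rotvec [ 0.002   0.0109 -0.0017]
```

Emit:
play_rows(
  commands=[
    {"hand": 0.34,"delta_pos": [0,0,0],"rotation": [0,0,0]},
    {"hand": 0.34,"delta_pos": [0,0,-0.0035],"rotation": [0,0,0]},
    {"hand": 0.6,"delta_pos": [0,0,0],"rotation": [0,0,0]},
    {"hand": 0.6,"delta_pos": [0,0,0],"rotation": [0,0,0]},
    {"hand": 0.6,"delta_pos": [0,0,0],"rotation": [0,0,0]},
    {"hand": 0.6,"delta_pos": [0,-0.02,0],"rotation": [0,0,0]},
    {"hand": 0.6,"delta_pos": [0,-0.04,0],"rotation": [0,0,0]},
    {"hand": 0.6,"delta_pos": [0,-0.04,0],"rotation": [0,0,0]},
    {"hand": 0.6,"delta_pos": [0,0,0],"rotation": [0,0,0]},
  ],
)

```text
t: 19.8
ee_pos: [0.4775, 0.0215, 0.1561]
ee_rot: [0.666, -0.665, 0.24, -0.238]
wrist_force: [0.1, 0.1, -0.6]
grip_width: 0.601
```

Run:
```python
from h import *
turn()
s,im=shot('pics/w16.png'); rep(s); np.save('w16.npy',np.r_[s['ee_pos'],s['ee_rot']])
a=ctrl.capture('scene');cv2.imwrite('pics/s16z.png',cv2.resize(a[130:250,220:360],None,fx=5,fy=5,interpolation=cv2.INTER_CUBIC))
```

```text
t 19.80 yaw -39.50 azim -38.29 r 0.1380 z 0.1561 Ftan 0.14 (resist=-) Frad -0.02 Fz -0.65 w 0.601
t 19.8 pos [0.4775 0.0215 0.1561] yaw -39.5 ydir [-0.002  0.003 -1.   ] F [ 0.1   0.09 -0.65] T [-0.04 -0.03  0.06] w 0.601 q [-0.1   0.21  1.8   0.    1.13 -0.98]
```

View pics/w16.png

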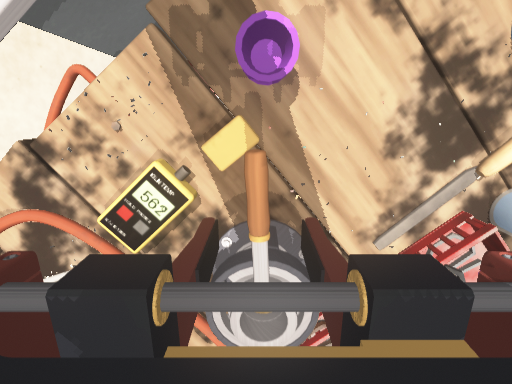

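View pics/s16z.png

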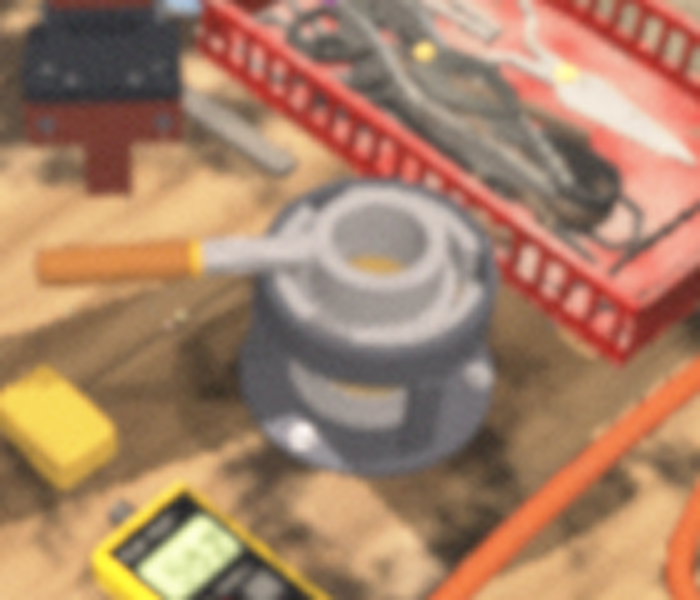

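Run:
```python
from h import *
v=np.load('w16.npy'); c=cam('wrist',dict(ee_pos=v[:3],ee_rot=v[3:]))
p=ray(c,[(260.5,239),(254.5,152)],.112)[:,:2]; d=p[1]-p[0]; a=np.degrees(np.arctan2(d[1],d[0])); u=d/np.hypot(*d)
print('handle deg',a.round(1),'turned',(-164.2-a)%360,'centre from ferrule',(p[0]-.097*u).round(4))
ctrl.hand_in()
```

```text
handle deg 144.2 turned 51.60412285814584 centre from ferrule [ 0.5908 -0.0631]
the job is handed in; nothing more can be done
```

The clamp ring is in the stand and cammed tight, the gripper is open and clear of it, and I handed the job in at about 20 s. No verdict comes back, so the result rests on the checks below.

**What I did:** I picked the ring up by the handle bar and lowered it through the three slots. It touched lightly on the way in, and I cleared that with shifts of about 1 mm. It met the mould with its underside at about z = 0.073 m. I let go, straddled the wooden grip with the fingers, and turned the handle clockwise by about 52°. I then backed off, opened the fingers and lifted away.

**Last checks:**
- **Push:** the last push reading while it still crept was 8.7 N, with a peak of 9.75 N just before. Both are inside 6 to 10 N. The force fell to about 1 N when I stopped, and the ring stayed put.
- **Final pictures:** the ring looks level in the head, the robot is touching nothing, and the wax block and thermometer look untouched. I did not measure how far the loose things had moved.

**What failed or disagreed:**
- **First grasp:** it closed on nothing, because the real finger ends are about 38 mm short of the reported TCP. I measured this in the images and corrected for it.
- **Clamp force:** the push suggests about 33 N. The turn past first contact suggests only about 23 N, because the push rose unevenly. Both are inside 18 to 42 N, but the force itself could not be read.
- **Ring position:** a rough last image fix put the ring's axis about 5 mm from my estimate of the stand's axis. The pins sit in a fit with about 2 mm play, so I put this down to picking pixels by hand. I did not refine it before handing in.

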